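Set out the powder preparation station

ROBOT

A 6-joint arm with a two-finger parallel gripper is mounted at the origin on the work surface. World frame = base frame: x ahead of the robot, y to its left, z up, the work surface at z = 0. Lengths are in m, angles in rad, forces in N, time in s.
With the tool pointing down it reaches from about 0.325 to 0.85 m from the base axis. Payload 15.5 kg.
Tool frame: the origin (TCP) lies at the very end of the fingers, on their centre line; the grasp point (between the pads) lies 19 mm behind it; z points along the fingers, y is the direction in which the jaws open and shut (so a half turn about z gives the same grasp; the last joint's range is limited). The gripper opens to 91 mm and grips with 3 to 60 N. Pads are 32 mm wide; open, the fingers measure 118 mm over their backs; the gripper's body (76 mm by 178 mm) begins 60 mm behind the grasp point.
Start: joints at [-1.323, 0.494, 1.345, -0, 1.302, -0.096], TCP at [0.211, -0.588, 0.214] pointing down, gripper open.
Joint ranges: [-2.91, 2.91], [-0.82, 2.16], [0.22, 2.67], [-1.22, 4.37], [0.12, 2.79], [-3.08, 3.08]. Speed limits (rad/s): [1.89, 1.89, 2.57, 3.01, 3.01, 3.01].

INTERFACE

Orientations are given as a unit quaternion [x, y, z, w].
In Python, from bench import sensors, cams, order gives the robot as it stands.
- The arm moves only by the tool step_arm, never from a script. Its argument "deltas" is a list of rows, each an object with "turn": the turn, a rotation vector about the tool's x, y, z in rad, a list of three; "translation": the shift along the tool's x, y, z in m, a list of three; "gripper": the gripper command: -1 is fully open, 1 is shut, values between are in proportion. A call has 1 to 20 rows; each row shifts and turns the commanded pose from where the row before left it, along the tool's axes as they then stand; what a row does not reach is not made up. A row lasts 1/12 s, in which the tool goes at most 41.7 mm and 7.16 degrees, less where a joint would pass 70% of its speed; a pose out of reach is approached as far as the arm can. A call with a gripper value outside its range is refused whole. The fingers move at their own pace and stop on an object; "grip_force" is the grip in N (left out, the last holds). Time passes only in rows, so rows that do not move let the fingers close. It gives the time, the measured TCP pose, the force and the opening at its end, in the units of the state.
- sensors.read_state(): the state, without advancing time (a new reading comes with each control period).
- cams.grab_frame(name): name is "scene" or "side" or "wrist"; returns the picture (480x640x3 uint8, blue, green, red); there is no depth.
- cams.calibration(name): a dict with "K" (3x3 intrinsics, pixels), "extrinsics" (4x4, takes a point from world to camera coordinates); the wrist camera has in their place "tool_from_camera" (4x4, takes a point from camera to tool coordinates, whose origin is the TCP and whose axes are the flange's). Camera axes: x right, y up, looking along -z (the intrinsics and any distortion apply to the point x, -y, -z); pixel columns grow to the right and rows downward; lengths in m; the calibration is good to about 2 mm. The wrist camera is an equidistant fisheye: a pixel r from the principal point sees the ray r / f radians off the axis. A picture is of the moment at which its call begins: read the wrist's pose just before it. calibration takes no time and is no camera call.
- order.hand_in(): hands the job in, once; it reports no verdict.
The state is a dict: "clock": time; "joints": joint angles; "joint_vel": joint speeds; "joint_efforts": joint torques, N m; "position": TCP position; "ee_rot": TCP orientation; "contact_force": force on the tool from outside, world axes, zero at the start; "wrist_torque": the same for the moment, N m; "gripper_width": finger opening in m.
Only numpy, scipy, OpenCV 4.12 (cv2) and the standard library are available. Lean on these libraries where they do the work, as an engineer would, in place of code of your own. Each camera call takes 0.05 s, during which the arm holds its last target.

TASK

Set the white mat up for preparing the next powder sample: stack the sieves on the receiver pan, the low fine sieve first and the tall coarse sieve on top of it, each fully seated, and lay the flat sample holder in the middle of the balance's weighing pan. Stand the mortar in the middle of the mat, midway between the receiver pan and the balance, and the sample jar straight behind it as seen from the robot, with about 3 cm clear between the two. Leave the receiver pan, the reagent bottle and the pestle on its rest where they are, and let go of everything.

Things in the scene. Friction and masses are not known exactly. Their poses are not given: they have to be found in the camera images.
- mat: white bench mat, fixed, 280 (x) x 420 (y) mm and 2 mm thick, its top 2 mm above the bench. Origin at the centre of its underside; its x axis points away from the robot across the mat ('behind'), its y axis along its long side to the robot's left. It may be turned a little (up to 0.2 rad). The receiver pan and the balance's weighing pan stand on its y axis, 140 mm to either side of its centre (which is on which side changes), so the middle of the mat is midway between them.
- receiver_pan: round open steel pan standing on the mat, loose, 0.15 kg, 56 mm outside diameter, 50 mm inside, 22 mm high, plain solid floor. Origin at the centre of its underside, z up. The skirt of a sieve goes inside its rim and the frame of the sieve then rests on the rim.
- fine_sieve: low round steel sieve with a close grey mesh, 32 mm high in all: an 8 mm skirt below (tapering from 47.4 mm to 44 mm diameter at its foot) and above it a frame 24 mm high, 56 mm outside and 50 mm inside diameter. Stands on its skirt on the bench. About 0.09 kg. Origin at the centre of the skirt's foot, z up. Seated on the receiver pan, its origin is 14 mm above the pan's origin.
- coarse_sieve: tall round steel sieve with a wide mesh (6 mm squares over dark), 48 mm high in all: the same 8 mm tapered skirt below and above it a frame 40 mm high, 56 mm outside diameter. Stands on its skirt on the bench. About 0.13 kg. Origin at the centre of the skirt's foot, z up. Seated on the fine sieve, its origin is 24 mm above the fine sieve's origin.
- mortar: round brownish-grey agate mortar, a thick-walled bowl 60 mm in diameter at the rim and 29 mm high, the side upright from 11 mm up and narrowing to 48 mm at the foot. About 0.16 kg. Origin at the centre of its underside, z up.
- sample_jar: short squat jar with a white screw cap as wide as itself and a white label, 42 mm in diameter and 48 mm high, about 0.08 kg. Origin at the centre of its underside, z up.
- sample_holder: flat round grey sample holder, a disc 52 mm in diameter and 8.5 mm thick with a metal ring and a dark well in its upper face, lying on the bench well up. About 0.03 kg. Origin at the centre of its underside, z up.
- balance: light grey portable balance, fixed, standing on the mat: a body 165 mm deep, 110 mm wide with its top 35 mm above its own underside, carrying a round steel weighing pan 90 mm in diameter whose flat top is 42 mm above its own underside. The pan does not give under a load. Origin at the underside, on the axis of the weighing pan; x points to the rear (the body reaches 112 mm to -x, where the display is, and 52 mm to +x).
- reagent_bottle: tall brown bottle with a white cap, 48 mm in diameter and 100 mm high, 0.2 kg, standing among the loose things; not needed, leave it standing. Origin at the centre of its underside.
- pestle_rest: small white porcelain rest (30 x 80 mm) with the agate pestle lying on it along y, 26 mm high in all, loose, on the mat 105 mm in front of its middle, on the robot's side; leave it. Origin at the centre of its underside.
Not all that is in view belongs to the job. What is shaped like the receiver_pan but blue is not meant. Leave any red look-alike of the coarse_sieve alone.

How it is judged:
At the end, for the whole second after the job is handed in: Both sieves seated in order on the pan (4 mm); mortar upright at the mat's middle (15 mm in x, y); jar upright 82 mm behind (26 mm; 30 mm sideways; axes 65-100 mm apart); holder flat on the weighing pan (13 mm); pan, bottle, pestle rest moved under 20 mm; all at rest, released (z of fine_sieve in the frame of receiver_pan between 0.011 and 0.0165 m and horizontal distance between fine_sieve and receiver_pan below 0.004 m and angle between each of fine_sieve, coarse_sieve's own z axis and vertical below 0.05 rad and z of coarse_sieve in the frame of fine_sieve between 0.021 and 0.0265 m and horizontal distance between coarse_sieve and fine_sieve below 0.004 m and distance of each of receiver_pan, reagent_bottle, pestle_rest from where it was at the start of the episode below 0.02 m and x of mortar in the frame of mat between -0.015 and 0.015 m and y of mortar in the frame of mat between -0.015 and 0.015 m and height (world z) of each of mortar, sample_jar below 0.006 m and angle between each of mortar, sample_jar's own z axis and vertical below 0.1 rad and x of sample_jar in the frame of mat between 0.056 and 0.108 m and y of sample_jar in the frame of mat between -0.03 and 0.03 m and horizontal distance between sample_jar and mortar between 0.065 and 0.1 m and horizontal distance between sample_holder and balance below 0.013 m and angle between sample_holder's own z axis and vertical below 0.06 rad and z of sample_holder in the frame of balance between 0.039 and 0.045 m and linear speed of each of fine_sieve, coarse_sieve, mortar, sample_jar, sample_holder below 0.02 m/s); the robot touches nothing.
It fails at once if the reagent bottle is knocked over or pushed away (distance of reagent_bottle from where it was at the start of the episode above 0.03 m or angle between reagent_bottle's own z axis and vertical above 0.4 rad).
It fails at once if the pestle on its rest is pushed away (distance of pestle_rest from where it was at the start of the episode above 0.03 m).
It also fails if it takes over 125 s, if anything falls off the work surface, if the arm or the gripper's body presses on something with over 40 N, if the wrist force passes 120 N, or if a joint passes its speed limit or range.

## Working session

There is one attempt and no reset: what is moved stays moved. The work goes in short steps, Python scripts to look and compute and a tool call to move; the robot and the scene stay as the last step left them, time stands still between calls to the robot, and variables do not carry over. Pictures are saved under pics/ and viewed, and the job is handed in when it is done.

Besides the shell and the picture viewer there is one more tool, called as name(argument=value, ...), one argument or row to a line, values as JSON. step_arm: Moves the arm, as the interface text tells. Its arguments: {"type":"object","properties":{"deltas":{"type":"array","items":{"type":"object","properties":{"turn":{"type":"array","items":{"type":"number"}},"translation":{"type":"array","items":{"type":"number"}},"gripper":{"type":"number"}}}},"grip_force":{"type":"number"}},"required":["deltas"]}

```bash
mkdir -p pics; ls
python3 - <<'E'
from bench import sensors,cams
import cv2,numpy as np
np.set_printoptions(precision=4,suppress=True)
print(sensors.read_state())
for n in ["scene","side","wrist"]:
    c=cams.calibration(n); print(n,c)
    cv2.imwrite(f"pics/{n}0.png",cams.grab_frame(n))
E
```

```text
pics
{'clock': 0.0, 'joints': array([-1.3225,  0.4942,  1.3461,  0.    ,  1.3025, -0.0955]), 'joint_vel': array([ 0.0011,  0.0018,  0.0009,  0.0001,  0.0016, -0.0017]), 'joint_efforts': array([ -0.0006, -87.8839, -38.1869,   0.0707,   0.0537,  -0.0001]), 'position': array([ 0.2106, -0.5881,  0.2133]), 'ee_rot': array([ 0.9853,  0.171 , -0.    , -0.0006]), 'contact_force': array([-0.3871, -0.7788,  0.3027]), 'wrist_torque': array([0.0401, 0.0342, 0.0516]), 'gripper_width': 0.09141460498633501}
scene {'K': array([[473.0925,   0.    , 314.813 ],
       [  0.    , 473.0925, 246.3657],
       [  0.    ,   0.    ,   1.    ]]), 'extrinsics': array([[-0.6673,  0.7447, -0.0137,  0.3359],
       [-0.5619, -0.4912,  0.6656,  0.267 ],
       [ 0.4889,  0.4518,  0.7462, -1.1951],
       [ 0.    ,  0.    ,  0.    ,  1.    ]])}
side {'K': array([[474.1325,   0.    , 325.0473],
       [  0.    , 474.1325, 242.9628],
       [  0.    ,   0.    ,   1.    ]]), 'extrinsics': array([[-0.9823, -0.1871,  0.0011,  0.5191],
       [ 0.1042, -0.542 ,  0.8339, -0.0953],
       [-0.1554,  0.8193,  0.5519, -1.1001],
       [ 0.    ,  0.    ,  0.    ,  1.    ]])}
wrist {'K': array([[371.6483,   0.    , 317.6409],
       [  0.    , 371.6483, 233.4289],
       [  0.    ,   0.    ,   1.    ]]), 'tool_from_camera': array([[-0.0009,  0.9609,  0.2767,  0.0783],
       [ 1.    ,  0.001 , -0.0003, -0.0019],
       [-0.0005,  0.2767, -0.9609, -0.1697],
       [ 0.    ,  0.    ,  0.    ,  1.    ]])}
```

View pics/scene0.png

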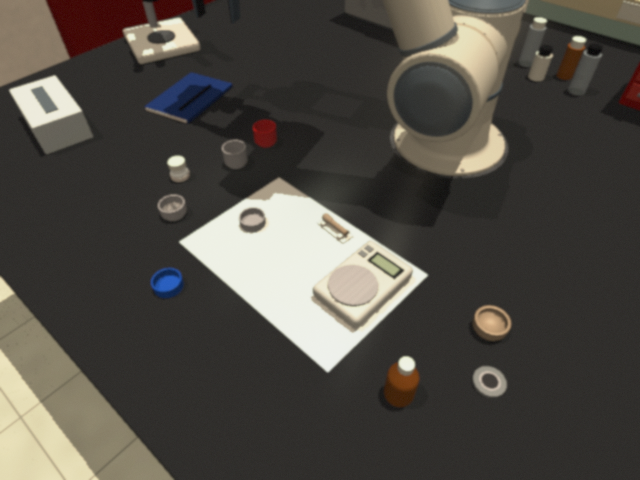

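View pics/side0.png

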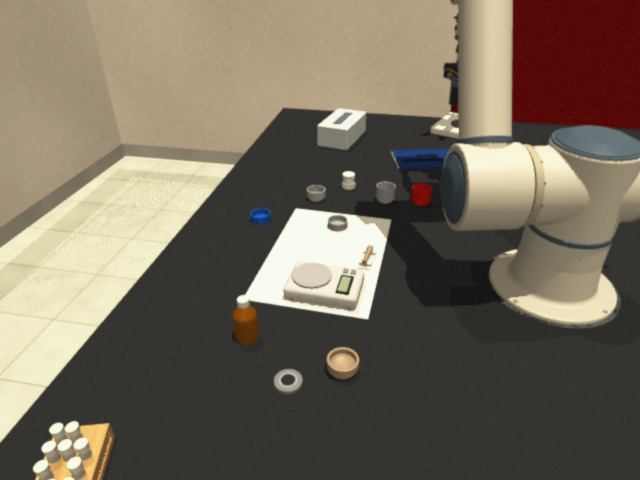

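View pics/wrist0.png

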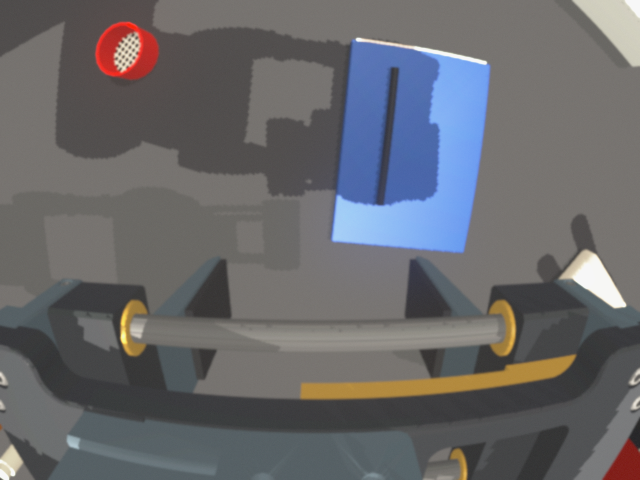

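The scene view shows these candidates:
- **Receiver pan:** steel pan on the mat at (252,219). The blue one at (167,282) is the decoy.
- **Coarse sieve:** steel one at (234,153). The red one at (264,133) is the decoy.
- **Fine sieve:** low, at (172,207).
- **Other job items:** jar (178,168), mortar (492,322), holder (490,381).
- **Leave in place:** bottle (402,382) and pestle rest (336,228).

I'll enlarge crops to confirm these and measure.

```bash
cat > h.py <<'E'
import numpy as np,cv2
from bench import sensors,cams
from scipy.spatial.transform import Rotation as R
np.set_printoptions(precision=4,suppress=True)
def ray(name,uv,st=None):
    c=cams.calibration(name);K=c["K"]
    x=(uv[0]-K[0,2])/K[0,0];y=(uv[1]-K[1,2])/K[1,1]
    if name=="wrist":
        r=np.hypot(x,y);s=np.sin(r)/r if r>1e-9 else 1
        d=np.array([x*s,-y*s,-np.cos(r)])
        T=c["tool_from_camera"];Rt=R.from_quat(st["ee_rot"]).as_matrix()
        return st["position"]+Rt@T[:3,3],Rt@T[:3,:3]@d
    E=c["extrinsics"];d=np.array([x,-y,-1.])
    return -E[:3,:3].T@E[:3,3],E[:3,:3].T@d
def onz(name,uv,z,st=None):
    o,d=ray(name,uv,st);return (o+d*(z-o[2])/d[2])
def proj(name,p):
    c=cams.calibration(name);E=c["extrinsics"];q=E[:3,:3]@p+E[:3,3];K=c["K"]
    return np.array([K[0,2]+K[0,0]*q[0]/-q[2],K[1,2]-K[1,1]*q[1]/-q[2]])
def projw(p,st):
    c=cams.calibration("wrist");T=c["tool_from_camera"];K=c["K"]
    Rt=R.from_quat(st["ee_rot"]).as_matrix()
    t=Rt.T@(p-st["position"]);q=T[:3,:3].T@(t-T[:3,3])
    v=np.array([q[0],-q[1],-q[2]]);h=np.hypot(v[0],v[1]);a=np.arctan2(h,v[2])
    return np.array([K[0,2],K[1,2]])+K[0,0]*a*v[:2]/h
E
python3 - <<'E'
import cv2
a=cv2.imread("pics/scene0.png");b=cv2.imread("pics/side0.png")
def cr(im,x0,y0,w,h,s,n):cv2.imwrite(n,cv2.resize(im[y0:y0+h,x0:x0+w],None,fx=s,fy=s,interpolation=cv2.INTER_CUBIC))
cr(a,140,110,160,120,5,"pics/c1.png")
cr(a,370,290,160,120,5,"pics/c2.png")
cr(a,140,190,300,190,2.6,"pics/c3.png")
cr(b,240,165,200,150,4,"pics/c4.png")
cr(b,220,290,160,110,5,"pics/c5.png")
E
```

```text
(no output)
```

View pics/c1.png

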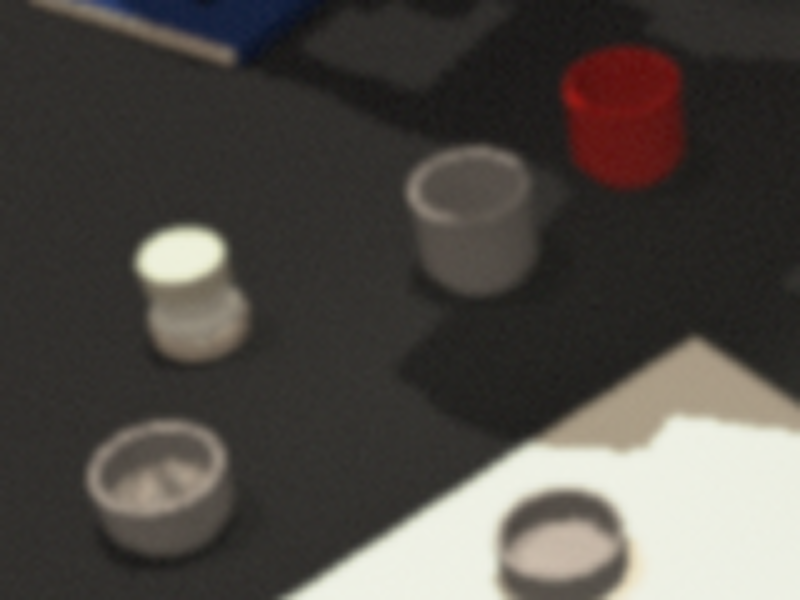

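View pics/c2.png

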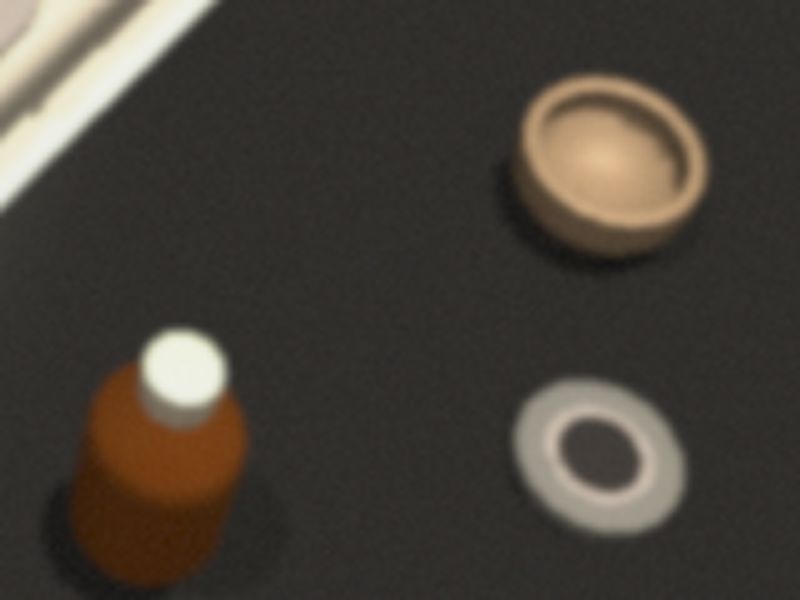

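View pics/c3.png

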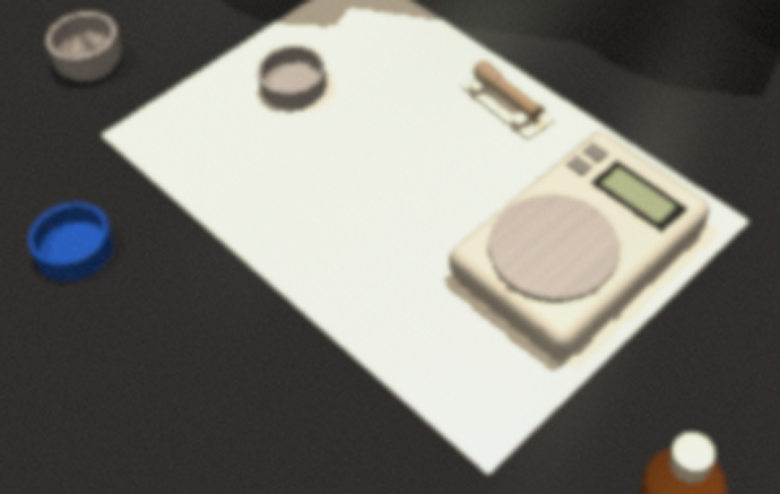

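View pics/c4.png

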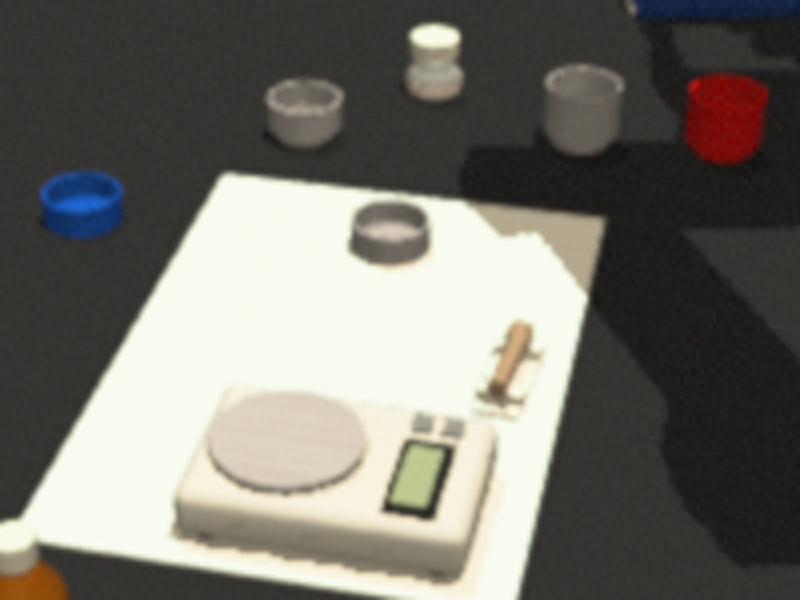

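View pics/c5.png

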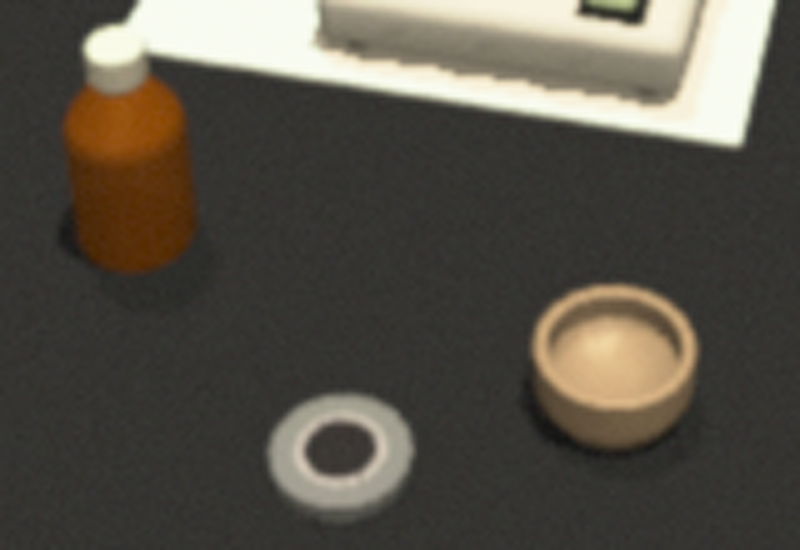

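Run:
```python
from h import *
D=dict(coarse=((234,147),(386,188),.048),fine=((171.6,203.6),(316.3,190.8),.032),jar=((176.6,161),(348.8,175),.048),recv=((252.6,216.4),(337.8,221.3),.024),mortar=((492.6,320),(343,359.4),.029),holder=((490,381),(288.2,380.4),.0085),bottle=((406.6,364),(243.2,299.6),.1),balance=((353,285),(311.8,275),.044),rest=((335,226),(366,255),.02))
for k,(a,b,z) in D.items():
    p=onz("scene",a,z);q=onz("side",b,z);m=(p+q)/2
    print(k,p[:2],q[:2],"m",m[:2],"r",np.hypot(*m[:2]))
for c in [(179.6,241.9),(328,371.9),(427.7,275.4),(279,177.6)]: print(onz("scene",c,.002)[:2])
for c in [(296,209),(247,299.5),(368.5,318.5),(391.5,218.5)]: print(onz("side",c,.002)[:2])
```

```text
coarse [ 0.4112 -0.3365] [ 0.4067 -0.3237] m [ 0.4089 -0.3301] r 0.5255314534297643
fine [ 0.6184 -0.3058] [ 0.6118 -0.2975] m [ 0.6151 -0.3017] r 0.6850960076629775
jar [ 0.5322 -0.3963] [ 0.5277 -0.3909] m [ 0.53   -0.3936] r 0.6601303801688886
recv [ 0.5264 -0.1537] [ 0.5213 -0.1474] m [ 0.5238 -0.1505] r 0.5450343479147921
mortar [0.4323 0.3439] [0.4294 0.3448] m [0.4308 0.3443] r 0.5515234273924617
holder [0.5235 0.3935] [0.521  0.3939] m [0.5223 0.3937] r 0.6540411378343524
bottle [0.6346 0.2956] [0.63   0.2973] m [0.6323 0.2965] r 0.6983276294585821
balance [0.5403 0.125 ] [0.5345 0.1262] m [0.5374 0.1256] r 0.5518712729423254
rest [ 0.4316 -0.0083] [ 0.4279 -0.0084] m [ 0.4297 -0.0084] r 0.42979629119404117
[ 0.6629 -0.2308]
[0.6802 0.1875]
[0.402  0.1997]
[ 0.3836 -0.2197]
[ 0.6589 -0.2298]
[0.6688 0.1868]
[0.3977 0.1974]
[ 0.38   -0.2278]
```

step_arm(
  deltas=[
    {"turn": [0,0,0.0573],"translation": [0.025,-0.01,0],"gripper": -1},
    {"turn": [0,0,0.0573],"translation": [0.025,-0.01,0],"gripper": -1},
    {"turn": [0,0,0.0573],"translation": [0.025,-0.01,0],"gripper": -1},
    {"turn": [0,0,0.0573],"translation": [0.025,-0.01,0],"gripper": -1},
    {"turn": [0,0,0.0573],"translation": [0.025,-0.01,0],"gripper": -1},
    {"turn": [0,0,0.0573],"translation": [0.025,-0.01,0],"gripper": -1},
    {"turn": [0,0,0],"translation": [0.025,-0.02,0],"gripper": -1},
    {"turn": [0,0,0],"translation": [0.025,-0.02,0],"gripper": -1},
    {"turn": [0,0,0],"translation": [0.025,-0.02,0],"gripper": -1},
    {"turn": [0,0,0],"translation": [0.025,-0.02,0],"gripper": -1},
    {"turn": [0,0,0],"translation": [0.025,-0.02,0],"gripper": -1},
    {"turn": [0,0,0],"translation": [0.025,-0.02,0],"gripper": -1},
    {"turn": [0,0,0],"translation": [0.025,-0.02,0],"gripper": -1},
    {"turn": [0,0,0],"translation": [0.02,-0.02,0],"gripper": -1},
    {"turn": [0,0,0],"translation": [0,-0.02,0],"gripper": -1},
    {"turn": [0,0,0],"translation": [0,-0.02,0],"gripper": -1},
    {"turn": [0,0,0],"translation": [0,0,0],"gripper": -1},
    {"turn": [0,0,0],"translation": [0,0,0],"gripper": -1},
  ],
)

```text
clock: 1.65
position: [0.5401, -0.2993, 0.2139]
ee_rot: [1.0, 0.001, -0.0, -0.0]
contact_force: [-0.1, -0.4, -0.1]
gripper_width: 0.091
```

```bash
cat > look.py <<'E'
import sys
from h import *
n=sys.argv[1]
st=sensors.read_state();im=cams.grab_frame("wrist")
cv2.imwrite(f"pics/{n}.png",im)
np.save(f"pics/{n}.npy",dict(st),allow_pickle=True)
print(st["clock"],st["position"],R.from_quat(st["ee_rot"]).as_matrix()[:,0],st["contact_force"],st["gripper_width"])
E
python3 look.py w1
```

```text
1.65 [ 0.5401 -0.2993  0.2139] [ 1.      0.0015 -0.0004] [-0.1267 -0.3786 -0.0894] 0.09101355962202388
```

View pics/w1.png

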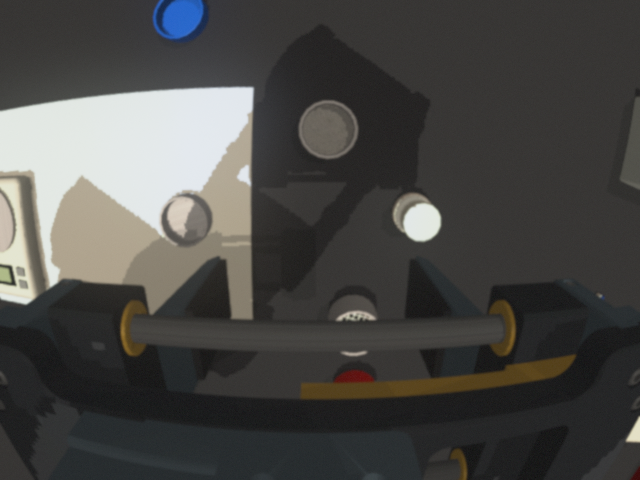

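The fine sieve is at (328,129), the receiver pan at (187,218), the jar at (417,217) and the coarse sieve, partly hidden, at (355,315). I'll enlarge for centres.

```bash
cat > crop.py <<'E'
import sys,cv2
n,x,y,w,h,s,o=sys.argv[1:];x,y,w,h=map(int,(x,y,w,h));s=float(s)
im=cv2.imread(f"pics/{n}.png");c=cv2.resize(im[y:y+h,x:x+w],None,fx=s,fy=s,interpolation=cv2.INTER_CUBIC)
cv2.imwrite(f"pics/{o}.png",c)
E
python3 crop.py w1 150 90 300 170 2.6 w1a
```

```text
(no output)
```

View pics/w1a.png

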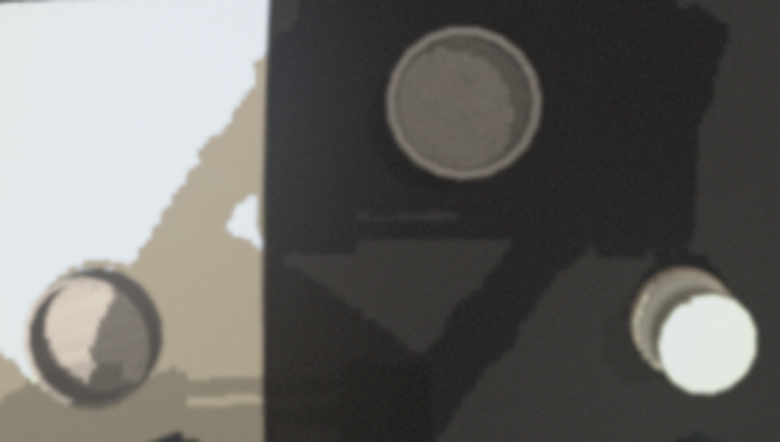

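Run:
```python
from h import *
st=np.load("pics/w1.npy",allow_pickle=True).item()
for k,uv,z in [("fine",(328.5,129.6),.032),("recv",(186.2,219.6),.024),("jarcap",(422.3,222.3),.048),("coarse",(355,333),.048)]:
    print(k,onz("wrist",uv,z,st))
```

```text
fine [ 0.6174 -0.3077  0.032 ]
recv [ 0.5291 -0.161   0.024 ]
jarcap [ 0.5323 -0.3978  0.048 ]
coarse [ 0.4124 -0.3369  0.048 ]
```

step_arm(
  deltas=[
    {"turn": [0,0,0],"translation": [0.019,0.002,0.022],"gripper": -1},
    {"turn": [0,0,0],"translation": [0.019,0.002,0.022],"gripper": -1},
    {"turn": [0,0,0],"translation": [0.019,0.002,0.022],"gripper": -1},
    {"turn": [0,0,0],"translation": [0.02,0.002,0.022],"gripper": -1},
    {"turn": [0,0,0],"translation": [0,0,0.022],"gripper": -1},
    {"turn": [0,0,0],"translation": [0,0,0.02],"gripper": -1},
    {"turn": [0,0,0],"translation": [0,0,0.0],"gripper": -1},
    {"turn": [0,0,0],"translation": [0,0,0.0],"gripper": -1},
  ],
)

```text
clock: 2.37
position: [0.6163, -0.3088, 0.0832]
ee_rot: [1.0, -0.0, -0.001, -0.0]
contact_force: [-0.7, -0.4, 0.2]
gripper_width: 0.0913
```

```bash
python3 look.py w2
python3 - <<'E'
from h import *
E
python3 crop.py w2 180 160 260 195 3 w2a
```

```text
2.3667 [ 0.6163 -0.3088  0.0832] [ 1.     -0.001  -0.0017] [-0.6685 -0.3533  0.175 ] 0.09128624373408752
```

View pics/w2a.png

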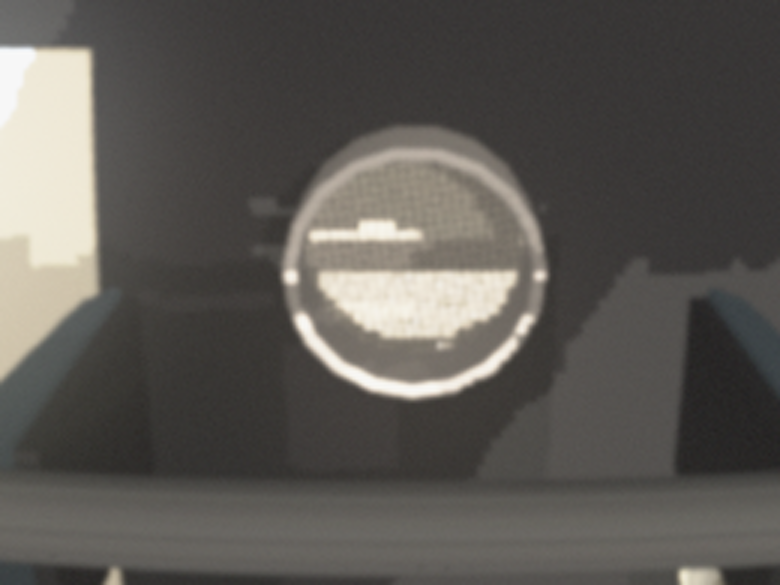

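```bash
cat >> h.py <<'E'
from scipy.optimize import least_squares
def rim(ext,z,r,st=None,name="wrist",fitr=False,fitz=False):
    """ext=(left,right,top,bottom) px of the rim circle; None to skip; -> x,y (,r)"""
    t=np.linspace(0,2*np.pi,181)
    l=[e for e in ext if e is not None]
    x0=onz(name,((ext[0] or ext[1])/2+(ext[1] or ext[0])/2,((ext[2] or ext[3])+(ext[3] or ext[2]))/2),z,st)[:2]
    def f(p):
        rr=p[2] if fitr else r; zz=p[2] if fitz else z
        P=[np.array([p[0]+rr*np.cos(a),p[1]+rr*np.sin(a),zz]) for a in t]
        q=np.array([projw(v,st) if name=="wrist" else proj(name,v) for v in P])
        m=[q[:,0].min(),q[:,0].max(),q[:,1].min(),q[:,1].max()]
        return [a-b for a,b in zip(m,ext) if b is not None]
    s=least_squares(f,list(x0)+([r] if fitr else [z] if fitz else []),diff_step=1e-4)
    return s.x,np.array(s.fun)
E
python3 - <<'E'
from h import *
st=np.load("pics/w2.npy",allow_pickle=True).item()
e=lambda l,r,t,b,x0,y0,s:(x0+l/s,x0+r/s,y0+t/s,y0+b/s)
print(rim(e(283,546,147,398,180,160,3),.032,.028,st))
print(rim(e(283,546,147,398,180,160,3),.032,.028,st,fitz=True))
st=np.load("pics/w1.npy",allow_pickle=True).item()
print(rim(e(387,542,26,180,150,90,2.6),.032,.028,st))
print(rim(e(26,162,267,407,150,90,2.6),.024,.028,st))
print(rim(e(660,757,291,394,150,90,2.6),.048,.021,st,fitr=True))
E
```

```text
(array([ 0.6179, -0.3074]), array([-0.5605,  0.5608, -0.1219,  0.1897]))Traceback (most recent call last):
  File "<stdin>", line 5, in <module>
  File "h.py", line 38, in rim
    s=least_squares(f,list(x0)+([r] if fitr else [z] if fitz else []),diff_step=1e-4)
    return func(*args, **kwargs)
    result = trf(vector_fun.fun, vector_fun.jac, x0, f0, J0, lb, ub, ftol, xtol,
                 gtol, max_nfev, x_scale, loss_function, tr_solver,
                 tr_options.copy(), verbose, callback=callback_wrapped)
    return trf_no_bounds(
        fun, jac, x0, f0, J0, ftol, xtol, gtol, max_nfev, x_scale,
        loss_function, tr_solver, tr_options, verbose, callback=callback)
    f_new = fun(x_new)
    self._update_fun()
    ~~~~~~~~~~~~~~~~^^
    self.f = self.fun_wrapped(xp_copy(self.x))
             ~~~~~~~~~~~~~~~~^^^^^^^^^^^^^^^^^
    return np.atleast_1d(self.fun(x))
                         ~~~~~~~~^^^
    return self.f(x, *self.args, **self.kwargs)
           ~~~~~~^^^^^^^^^^^^^^^^^^^^^^^^^^^^^^
  File "h.py", line 35, in f
    q=np.array([projw(v,st) if name=="wrist" else proj(name,v) for v in P])
                ~~~~~^^^^^^
  File "h.py", line 21, in projw
    c=cams.calibration("wrist");T=c["tool_from_camera"];K=c["K"]
ValueError: time passes only in moves, steps and waits
```

```bash
python3 - <<'E'
s=open('h.py').read()
s=s.replace('def ray(','_C={}\ndef cal(n):\n    if n not in _C:_C[n]=cams.calibration(n)\n    return _C[n]\ndef ray(',1)
a,b=s.split('def ray(');b=b.replace('cams.calibration(','cal(')
open('h.py','w').write(a+'def ray('+b)
E
python3 - <<'E'
from h import *
e=lambda l,r,t,b,x0,y0,s:(x0+l/s,x0+r/s,y0+t/s,y0+b/s)
st=np.load("pics/w1.npy",allow_pickle=True).item()
print(rim(e(387,542,26,180,150,90,2.6),.032,.028,st))
print(rim(e(26,162,267,407,150,90,2.6),.024,.028,st))
print(rim(e(660,757,291,394,150,90,2.6),.048,.021,st,fitr=True))
E
```

```text
(array([ 0.6174, -0.3079]), array([-0.0958,  0.0965,  0.0821, -0.0806]))
(array([ 0.5287, -0.1604]), array([ 1.43  , -1.2721,  0.801 , -0.9065]))
(array([ 0.5326, -0.3982,  0.0192]), array([-0.3879,  0.4025,  0.3826, -0.3928]))
```

step_arm(
  deltas=[
    {"turn": [0,0,0],"translation": [0.0015,-0.0015,0.018],"gripper": -1},
    {"turn": [0,0,0],"translation": [0,0,0.018],"gripper": -1},
    {"turn": [0,0,0],"translation": [0,0,0.018],"gripper": -1},
    {"turn": [0,0,0],"translation": [0,0,0.012],"gripper": -1},
    {"turn": [0,0,0],"translation": [0,0,0.006],"gripper": -1},
    {"turn": [0,0,0],"translation": [0,0,0.0],"gripper": -1},
    {"turn": [0,0,0],"translation": [0,0,0.0],"gripper": -1},
  ],
)

```text
clock: 3.0
position: [0.619, -0.3071, 0.0129]
ee_rot: [1.0, -0.0, 0.0, 0.0]
contact_force: [-0.7, -0.2, 0.5]
gripper_width: 0.0913
```

step_arm(
  deltas=[
    {"turn": [0,0,0],"translation": [0,0,0.002],"gripper": -1},
    {"turn": [0,0,0],"translation": [0,0,0],"gripper": 0.3},
    {"turn": [0,0,0],"translation": [0,0,0],"gripper": 0.5},
    {"turn": [0,0,0],"translation": [0,0,0],"gripper": 0.5},
    {"turn": [0,0,0],"translation": [0,0,0.0],"gripper": 0.5},
    {"turn": [0,0,0],"translation": [0,0,0.0],"gripper": 0.5},
    {"turn": [0,0,0],"translation": [0,0,0.0],"gripper": 0.5},
    {"turn": [0,0,0],"translation": [0,0,0.0],"gripper": 0.5},
  ],
  grip_force=20,
)

```text
clock: 3.67
position: [0.6187, -0.3067, 0.01]
ee_rot: [1.0, 0.0, 0.0, 0.0]
contact_force: [0.0, -0.4, 2.0]
gripper_width: 0.0555
```

step_arm(
  deltas=[
    {"turn": [0,0,0],"translation": [0,0,-0.015],"gripper": 0.5},
    {"turn": [0,0,0],"translation": [0,0,-0.025],"gripper": 0.5},
    {"turn": [0,0,0],"translation": [0,0,-0.025],"gripper": 0.5},
    {"turn": [0,0,0],"translation": [-0.01,-0.01,-0.025],"gripper": 0.5},
    {"turn": [0,0,0],"translation": [-0.02,-0.02,0],"gripper": 0.5},
    {"turn": [0,0,0],"translation": [-0.02,-0.02,0],"gripper": 0.5},
    {"turn": [0,0,0],"translation": [-0.02,-0.02,0],"gripper": 0.5},
    {"turn": [0,0,0],"translation": [-0.02,-0.02,0],"gripper": 0.5},
    {"turn": [0,0,0],"translation": [-0.02,-0.02,0],"gripper": 0.5},
    {"turn": [0,0,0],"translation": [-0.02,-0.02,0],"gripper": 0.5},
    {"turn": [0,0,0],"translation": [-0.02,-0.01,0],"gripper": 0.5},
    {"turn": [0,0,0],"translation": [-0.01,-0.008,0],"gripper": 0.5},
    {"turn": [0,0,0],"translation": [0,0,0.0],"gripper": 0.5},
    {"turn": [0,0,0],"translation": [0,0,0.0],"gripper": 0.5},
  ],
)

```text
clock: 4.83
position: [0.4587, -0.1586, 0.1002]
ee_rot: [1.0, 0.0, 0.0, 0.0]
contact_force: [0.8, -1.5, -0.3]
gripper_width: 0.0556
```

```bash
python3 look.py w3
```

```text
4.8333 [ 0.4587 -0.1586  0.1002] [1.     0.0003 0.0004] [ 0.8063 -1.4537 -0.3176] 0.055585556188386995
```

View pics/w3.png

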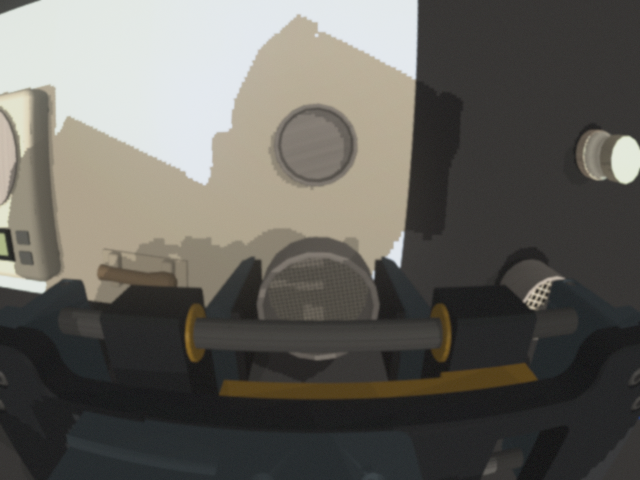

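```bash
python3 crop.py w3 240 80 160 120 5 w3a;python3 crop.py w3 240 230 160 140 4.2 w3b
```

```text
(no output)
```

View pics/w3a.png

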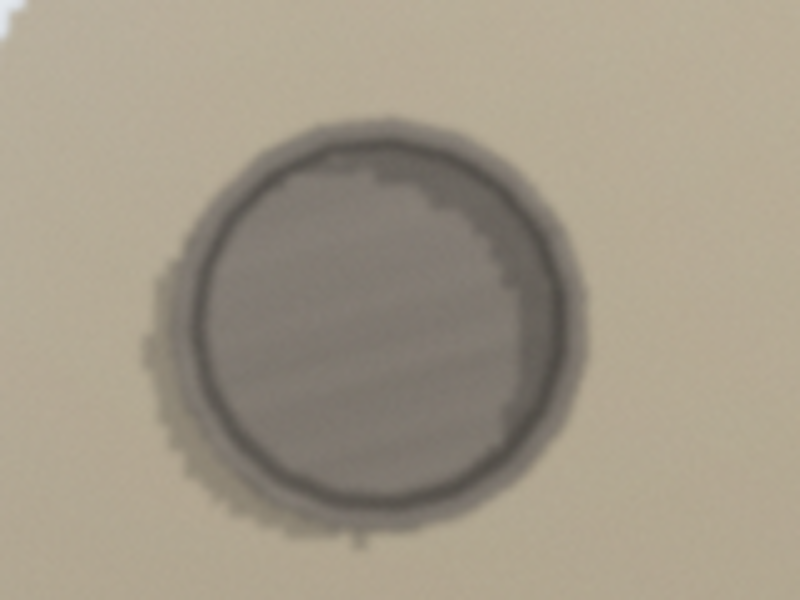

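View pics/w3b.png

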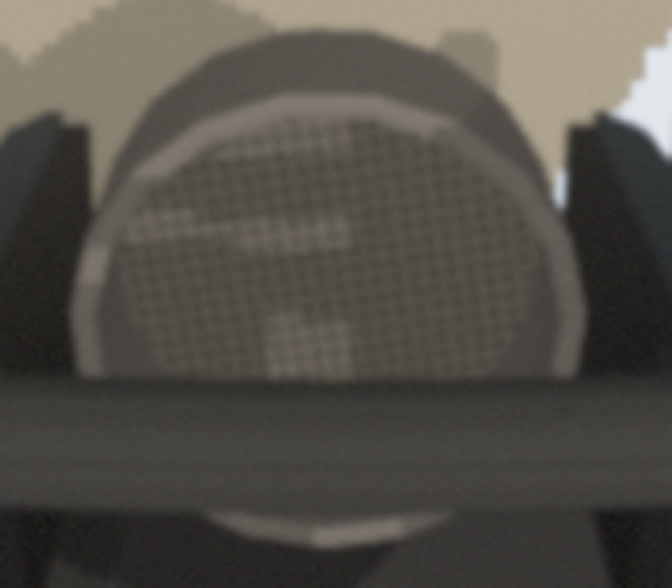

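Run:
```python
from h import *
e=lambda l,r,t,b,x0,y0,s:(x0+l/s,x0+r/s,y0+t/s,y0+b/s)
st=np.load("pics/w3.npy",allow_pickle=True).item()
print(rim(e(193,569,139,509,240,80,5),.024,.025,st))
print(rim(e(174,585,119,530,240,80,5),.024,.028,st))
a=rim(e(72,586,92,548,240,230,4.2),st["position"][2]+.022,.028,st)
print(a,a[0]-st["position"][:2])
```

```text
(array([ 0.526, -0.156]), array([-0.3822,  0.3815, -0.5838,  0.6033]))
(array([ 0.5259, -0.1558]), array([-1.4015,  1.3986, -0.9382,  0.9957]))
(array([ 0.458 , -0.1572]), array([-1.0662,  1.0685, -0.4643,  0.8208])) [-0.0007  0.0015]
```

step_arm(
  deltas=[
    {"turn": [0,0,0],"translation": [0.017,-0.0015,0],"gripper": 0.5},
    {"turn": [0,0,0],"translation": [0.017,0,0],"gripper": 0.5},
    {"turn": [0,0,0],"translation": [0.017,0,0],"gripper": 0.5},
    {"turn": [0,0,0],"translation": [0.017,0,0.01],"gripper": 0.5},
    {"turn": [0,0,0],"translation": [0,0,0.016],"gripper": 0.5},
    {"turn": [0,0,0],"translation": [0,0,0.016],"gripper": 0.5},
    {"turn": [0,0,0],"translation": [0,0,0.014],"gripper": 0.5},
    {"turn": [0,0,0],"translation": [0,0,0],"gripper": 0.5},
    {"turn": [0,0,0],"translation": [0,0,0],"gripper": 0.5},
    {"turn": [0,0,0],"translation": [0,0,0],"gripper": 0.5},
  ],
)

```text
clock: 5.72
position: [0.5274, -0.1577, 0.0445]
ee_rot: [1.0, -0.0, 0.0, 0.0]
contact_force: [-0.3, 0.1, -0.1]
gripper_width: 0.056
```

```bash
python3 look.py w4
python3 - <<'E'
from h import *
s=cams.grab_frame("scene");d=cams.grab_frame("side")
a=cv2.resize(s[170:250,200:300],None,fx=4,fy=4,interpolation=cv2.INTER_CUBIC)
b=cv2.resize(d[180:260,290:390],None,fx=4,fy=4,interpolation=cv2.INTER_CUBIC)
cv2.imwrite("pics/s4.png",np.hstack([a,b]))
E
python3 crop.py w4 220 180 200 150 4 w4a
```

```text
5.7167 [ 0.5274 -0.1577  0.0445] [ 1.     -0.0002  0.0009] [-0.2736  0.0734 -0.077 ] 0.05603313116458408
```

View pics/s4.png

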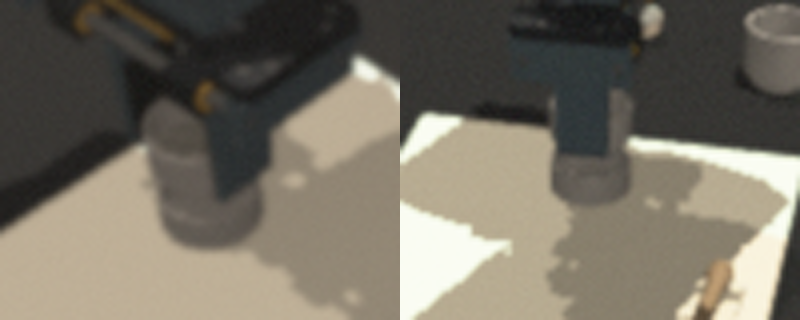

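View pics/w4a.png

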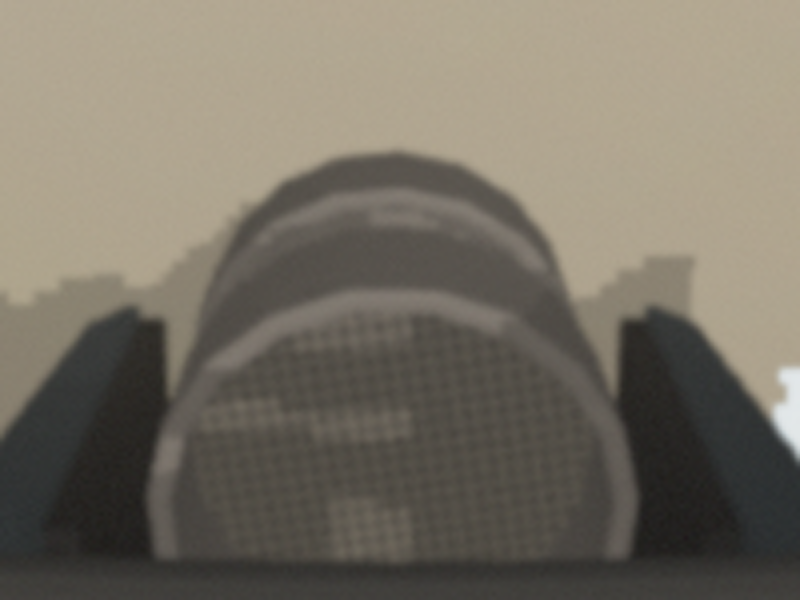

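step_arm(
  deltas=[
    {"turn": [0,0,0],"translation": [-0.0005,0,0.006],"gripper": 0.5},
    {"turn": [0,0,0],"translation": [0,0,0.004],"gripper": 0.5},
    {"turn": [0,0,0],"translation": [0,0,0.003],"gripper": 0.5},
    {"turn": [0,0,0],"translation": [0,0,0.003],"gripper": 0.5},
    {"turn": [0,0,0],"translation": [0,0,0],"gripper": 0.5},
    {"turn": [0,0,0],"translation": [0,0,0],"gripper": 0.5},
  ],
)

```text
clock: 6.37
position: [0.526, -0.1571, 0.0277]
ee_rot: [1.0, -0.0, -0.0, -0.0]
contact_force: [0.5, 0.2, -0.3]
gripper_width: 0.0557
```

step_arm(
  deltas=[
    {"turn": [0,0,0],"translation": [0,0,0.0015],"gripper": 0.5},
    {"turn": [0,0,0],"translation": [0,0,0],"gripper": 0.5},
    {"turn": [0,0,0],"translation": [0,0,0],"gripper": -0.3},
    {"turn": [0,0,0],"translation": [0,0,0],"gripper": -0.5},
    {"turn": [0,0,0],"translation": [0,0,0],"gripper": -0.7},
    {"turn": [0,0,0],"translation": [0,0,0],"gripper": -1},
    {"turn": [0,0,0],"translation": [0,0,-0.01],"gripper": -1},
    {"turn": [0,0,0],"translation": [0,0,-0.02],"gripper": -1},
    {"turn": [0,0,0],"translation": [0,0,-0.03],"gripper": -1},
    {"turn": [0,0,0],"translation": [-0.02,0.02,-0.03],"gripper": -1},
    {"turn": [0,0,0],"translation": [-0.02,0.025,-0.02],"gripper": -1},
    {"turn": [0,0,0],"translation": [-0.02,0.025,0],"gripper": -1},
    {"turn": [0,0,0],"translation": [-0.02,0.025,0],"gripper": -1},
    {"turn": [0,0,0],"translation": [-0.02,0.025,0],"gripper": -1},
    {"turn": [0,0,0],"translation": [-0.01,0.025,0],"gripper": -1},
    {"turn": [0,0,0],"translation": [0,0.025,0],"gripper": -1},
    {"turn": [0,0,0],"translation": [0,0,0],"gripper": -1},
    {"turn": [0,0,0],"translation": [0,0,0],"gripper": -1},
  ],
)

```text
clock: 7.87
position: [0.4159, -0.3282, 0.137]
ee_rot: [1.0, -0.001, 0.0, 0.0]
contact_force: [0.3, 1.1, -0.1]
gripper_width: 0.0914
```

```bash
python3 look.py w5
```

```text
7.8667 [ 0.4159 -0.3282  0.137 ] [ 1.     -0.0019  0.0006] [ 0.2672  1.0535 -0.0883] 0.09142939698764385
```

View pics/w5.png

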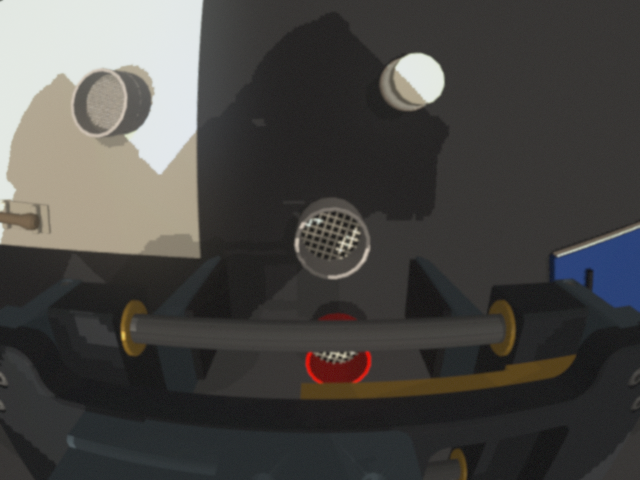

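The steel sieve with the wide mesh at (332,240) is the coarse sieve. The red look-alike at (338,350) sits right next to it, towards the robot. The fine sieve appears seated on the pan at (105,103). Crops next.

```bash
python3 crop.py w5 270 180 140 220 3.5 w5a; python3 crop.py w5 40 50 140 105 5 w5b
```

```text
(no output)
```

View pics/w5a.png

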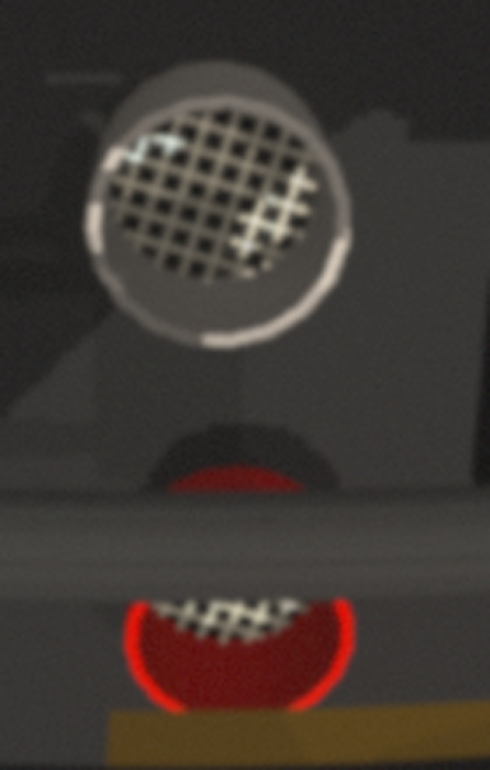

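View pics/w5b.png

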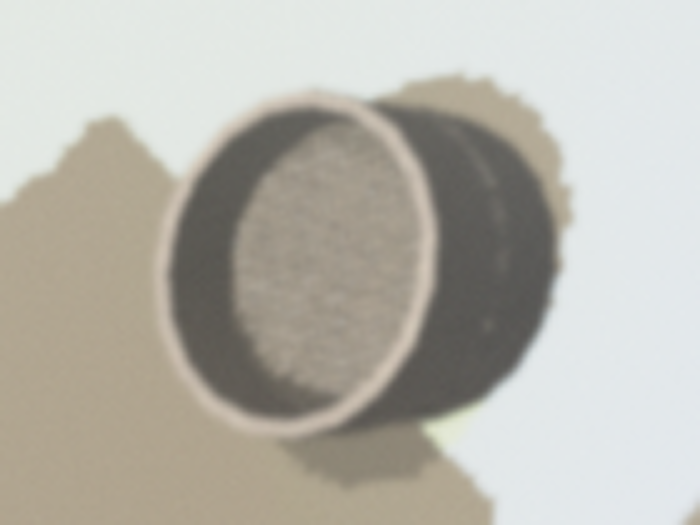

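Run:
```python
from h import *
e=lambda l,r,t,b,x0,y0,s:(x0+l/s,x0+r/s,y0+t/s,y0+b/s)
st=np.load("pics/w5.npy",allow_pickle=True).item()
print(rim(e(85,351,95,348,270,180,3.5),.048,.028,st))
print(rim(e(155,437,88,437,40,50,5),.048,.028,st))
```

```text
(array([ 0.4108, -0.3373]), array([-0.1358,  0.1395, -0.2299,  0.2696]))
(array([ 0.5249, -0.157 ]), array([-0.4861,  0.3563, -0.5685,  0.5615]))
```

step_arm(
  deltas=[
    {"turn": [0,0,0],"translation": [-0.005,0.009,0.015],"gripper": -1},
    {"turn": [0,0,0],"translation": [0,0,0.025],"gripper": -1},
    {"turn": [0,0,0],"translation": [0,0,0.025],"gripper": -1},
    {"turn": [0,0,0],"translation": [0,0,0.025],"gripper": -1},
    {"turn": [0,0,0],"translation": [0,0,0.02],"gripper": -1},
    {"turn": [0,0,0],"translation": [0,0,0.01],"gripper": -1},
    {"turn": [0,0,0],"translation": [0,0,0],"gripper": -1},
    {"turn": [0,0,0],"translation": [0,0,0],"gripper": 0.3},
    {"turn": [0,0,0],"translation": [0,0,0],"gripper": 0.5},
    {"turn": [0,0,0],"translation": [0,0,0],"gripper": 0.5},
    {"turn": [0,0,0],"translation": [0,0,0.0],"gripper": 0.5},
    {"turn": [0,0,0],"translation": [0,0,0.0],"gripper": 0.5},
    {"turn": [0,0,0],"translation": [0,0,0.0],"gripper": 0.5},
    {"turn": [0,0,0],"translation": [0,0,0.0],"gripper": 0.5},
  ],
)

```text
clock: 9.08
position: [0.4114, -0.3367, 0.017]
ee_rot: [1.0, -0.0, 0.0, 0.001]
contact_force: [-0.2, -0.3, 9.5]
gripper_width: 0.0567
```

step_arm(
  deltas=[
    {"turn": [0,0,0],"translation": [0,0,-0.01],"gripper": 0.5},
    {"turn": [0,0,0],"translation": [0,0,-0.02],"gripper": 0.5},
    {"turn": [0,0,0],"translation": [0,0,-0.025],"gripper": 0.5},
    {"turn": [0,0,0],"translation": [0,0,-0.025],"gripper": 0.5},
    {"turn": [0,0,0],"translation": [0.005,-0.02,-0.02],"gripper": 0.5},
    {"turn": [0,0,0],"translation": [0.005,-0.025,0],"gripper": 0.5},
    {"turn": [0,0,0],"translation": [0.005,-0.025,0],"gripper": 0.5},
    {"turn": [0,0,0],"translation": [0.005,-0.025,0],"gripper": 0.5},
    {"turn": [0,0,0],"translation": [0.005,-0.025,0],"gripper": 0.5},
    {"turn": [0,0,0],"translation": [0.005,-0.025,0],"gripper": 0.5},
    {"turn": [0,0,0],"translation": [0.005,-0.025,0],"gripper": 0.5},
    {"turn": [0,0,0],"translation": [0,-0.01,0],"gripper": 0.5},
    {"turn": [0,0,0],"translation": [0,0,0.0],"gripper": 0.5},
    {"turn": [0,0,0],"translation": [0,0,0.0],"gripper": 0.5},
  ],
)

```text
clock: 10.25
position: [0.4461, -0.1561, 0.1168]
ee_rot: [1.0, 0.001, 0.0, 0.0]
contact_force: [0.1, -0.7, -0.6]
gripper_width: 0.0565
```

```bash
python3 look.py w6; python3 crop.py w6 210 80 220 290 2 w6a
```

```text
10.25 [ 0.4461 -0.1561  0.1168] [1.     0.0012 0.0002] [ 0.0869 -0.6839 -0.6141] 0.05648257777694565
```

View pics/w6a.png

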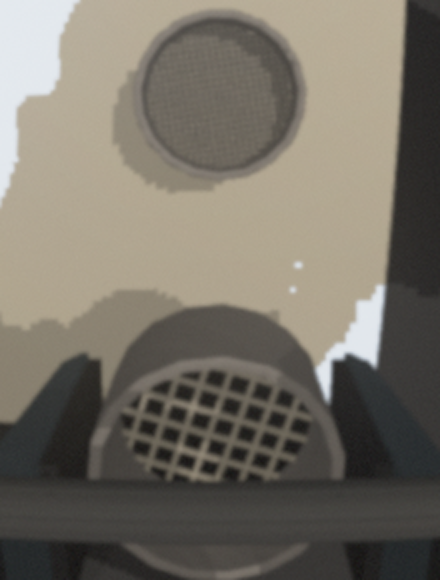

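```bash
python3 crop.py w6 260 75 120 105 6 w6b;python3 crop.py w6 240 240 160 140 4.2 w6c
```

```text
(no output)
```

View pics/w6b.png

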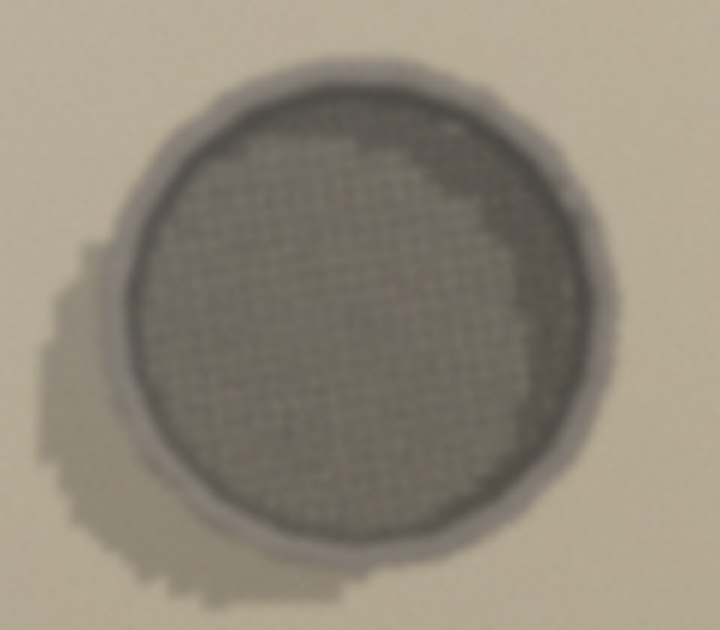

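View pics/w6c.png

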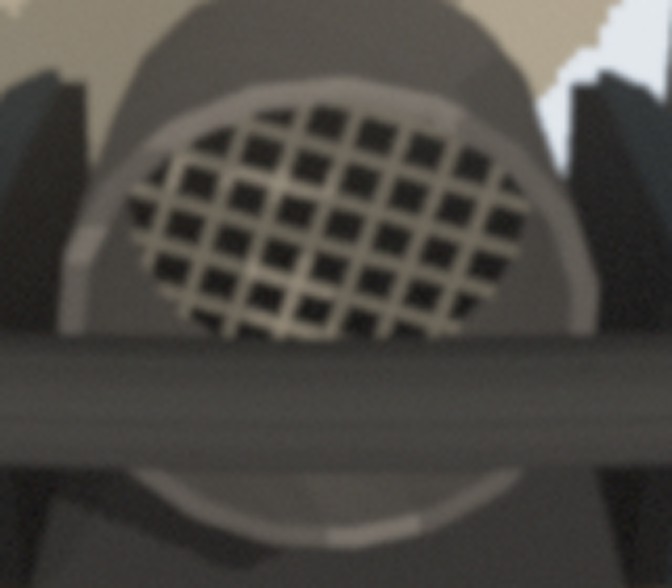

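Run:
```python
from h import *
e=lambda l,r,t,b,x0,y0,s:(x0+l/s,x0+r/s,y0+t/s,y0+b/s)
st=np.load("pics/w6.npy",allow_pickle=True).item()
print(rim(e(128,590,86,540,260,75,6),.048,.025,st))
print(rim(e(106,614,58,566,260,75,6),.048,.028,st))
a=rim(e(58,600,78,548,240,240,4.2),st["position"][2]+.031,.028,st)
print(a,a[0]-st["position"][:2])
```

```text
(array([ 0.5251, -0.1558]), array([-0.8473,  0.8506, -0.9765,  0.9904]))
(array([ 0.5252, -0.1559]), array([-1.6944,  1.7014, -1.0845,  1.1176]))
(array([ 0.4457, -0.1546]), array([-0.9819,  0.9847, -0.7884,  1.3007])) [-0.0003  0.0015]
```

step_arm(
  deltas=[
    {"turn": [0,0,0],"translation": [0.02,0.001,0],"gripper": 0.5},
    {"turn": [0,0,0],"translation": [0.02,0,0],"gripper": 0.5},
    {"turn": [0,0,0],"translation": [0.02,0,0],"gripper": 0.5},
    {"turn": [0,0,0],"translation": [0.0195,0,0],"gripper": 0.5},
    {"turn": [0,0,0],"translation": [0,0,0.015],"gripper": 0.5},
    {"turn": [0,0,0],"translation": [0,0,0.015],"gripper": 0.5},
    {"turn": [0,0,0],"translation": [0,0,0.012],"gripper": 0.5},
    {"turn": [0,0,0],"translation": [0,0,0],"gripper": 0.5},
    {"turn": [0,0,0],"translation": [0,0,0],"gripper": 0.5},
    {"turn": [0,0,0],"translation": [0,0,0],"gripper": 0.5},
  ],
)

```text
clock: 11.13
position: [0.5258, -0.158, 0.075]
ee_rot: [1.0, -0.0, 0.0, 0.0]
contact_force: [-0.9, 0.3, -0.8]
gripper_width: 0.0566
```

```bash
python3 look.py w7
python3 - <<'E'
from h import *
s=cams.grab_frame("scene");d=cams.grab_frame("side")
a=cv2.resize(s[160:250,200:300],None,fx=4,fy=4,interpolation=cv2.INTER_CUBIC)
b=cv2.resize(d[170:260,290:390],None,fx=4,fy=4,interpolation=cv2.INTER_CUBIC)
cv2.imwrite("pics/s7.png",np.hstack([a,b]))
E
python3 crop.py w7 220 180 200 150 4 w7a
```

```text
11.1333 [ 0.5258 -0.158   0.075 ] [ 1.     -0.0008  0.0006] [-0.9095  0.3069 -0.7647] 0.05659101506766946
```

View pics/s7.png

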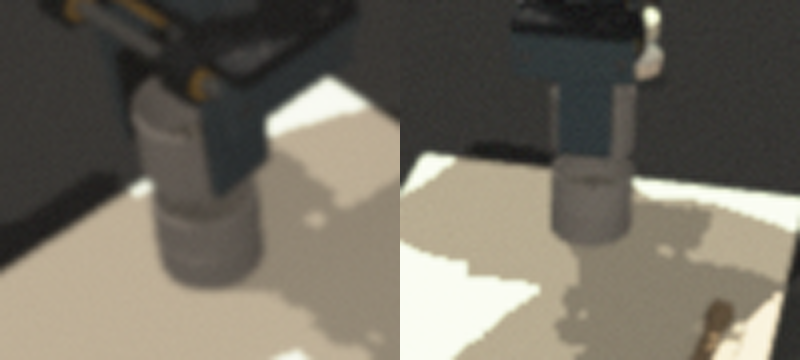

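View pics/w7a.png

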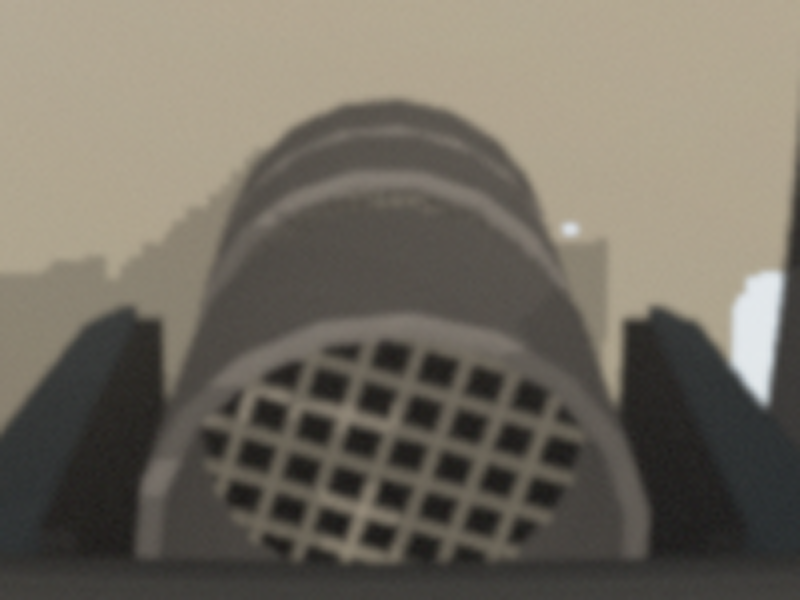

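Aligned: the stack apex and the held sieve line up at about x=395 in the crop. I'll lower it.

step_arm(
  deltas=[
    {"turn": [0,0,0],"translation": [0,-0.0006,0.006],"gripper": 0.5},
    {"turn": [0,0,0],"translation": [0,0,0.004],"gripper": 0.5},
    {"turn": [0,0,0],"translation": [0,0,0.003],"gripper": 0.5},
    {"turn": [0,0,0],"translation": [0,0,0.003],"gripper": 0.5},
    {"turn": [0,0,0],"translation": [0,0,0],"gripper": 0.5},
    {"turn": [0,0,0],"translation": [0,0,0],"gripper": 0.5},
  ],
)

```text
clock: 11.78
position: [0.5255, -0.1565, 0.0582]
ee_rot: [1.0, 0.0, -0.0, -0.0]
contact_force: [0.4, -0.2, -2.6]
gripper_width: 0.0564
```

step_arm(
  deltas=[
    {"turn": [0,0,0],"translation": [0,0,0.001],"gripper": 0.5},
    {"turn": [0,0,0],"translation": [0,0,0],"gripper": -0.3},
    {"turn": [0,0,0],"translation": [0,0,0],"gripper": -0.5},
    {"turn": [0,0,0],"translation": [0,0,0],"gripper": -0.7},
    {"turn": [0,0,0],"translation": [0,0,0],"gripper": -1},
    {"turn": [0,0,0],"translation": [0,0,-0.01],"gripper": -1},
    {"turn": [0,0,0],"translation": [0,0,-0.02],"gripper": -1},
    {"turn": [0,0,0],"translation": [0,0,-0.03],"gripper": -1},
    {"turn": [0,0,0],"translation": [0,0.01,-0.03],"gripper": -1},
    {"turn": [0,0,0],"translation": [0,0.025,0],"gripper": -1},
    {"turn": [0,0,0],"translation": [0,0.025,0],"gripper": -1},
    {"turn": [0,0,0],"translation": [0,0.03,0],"gripper": -1},
    {"turn": [0,0,0],"translation": [0,0.03,0],"gripper": -1},
    {"turn": [0,0,0],"translation": [0,0.03,0],"gripper": -1},
    {"turn": [0,0,0],"translation": [0,0.03,0],"gripper": -1},
    {"turn": [0,0,0],"translation": [0,0.03,0],"gripper": -1},
    {"turn": [0,0,0],"translation": [0,0.025,0],"gripper": -1},
    {"turn": [0,0,0],"translation": [0,0.005,0],"gripper": -1},
    {"turn": [0,0,0],"translation": [0,0,0],"gripper": -1},
    {"turn": [0,0,0],"translation": [0,0,0],"gripper": -1},
  ],
)

```text
clock: 13.45
position: [0.5254, -0.396, 0.1477]
ee_rot: [1.0, -0.0, -0.0, -0.0]
contact_force: [0.1, 1.6, 0.7]
gripper_width: 0.0912
```

```bash
python3 look.py w8
```

```text
13.45 [ 0.5254 -0.396   0.1477] [ 1.     -0.0004 -0.0001] [0.1377 1.6011 0.744 ] 0.09124543774643486
```

View pics/w8.png

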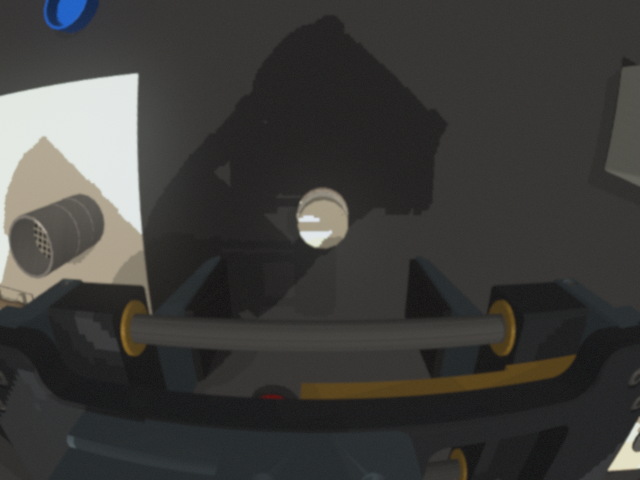

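```bash
python3 crop.py w8 270 170 110 95 7 w8a; python3 crop.py w8 0 170 130 120 5 w8b
```

```text
(no output)
```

View pics/w8a.png

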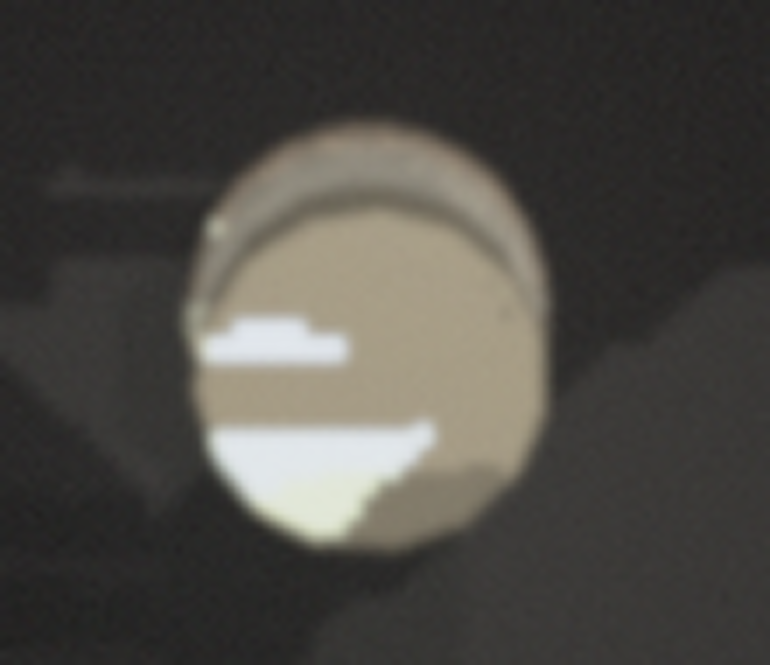

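View pics/w8b.png

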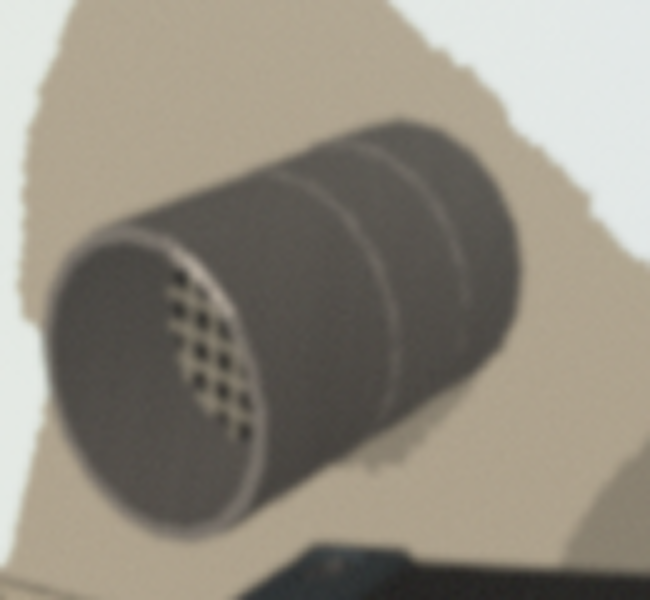

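Run:
```python
from h import *
e=lambda l,r,t,b,x0,y0,s:(x0+l/s,x0+r/s,y0+t/s,y0+b/s)
st=np.load("pics/w8.npy",allow_pickle=True).item()
print(rim(e(193,548,205,551,270,170,7),.048,.018,st,fitr=True))
```

```text
(array([ 0.5325, -0.3982,  0.0191]), array([-0.0871,  0.0873,  0.0886, -0.0916]))
```

step_arm(
  deltas=[
    {"turn": [0,0,0],"translation": [0.007,0.002,0.015],"gripper": -1},
    {"turn": [0,0,0],"translation": [0,0,0.03],"gripper": -1},
    {"turn": [0,0,0],"translation": [0,0,0.03],"gripper": -1},
    {"turn": [0,0,0],"translation": [0,0,0.03],"gripper": -1},
    {"turn": [0,0,0],"translation": [0,0,0.022],"gripper": -1},
    {"turn": [0,0,0],"translation": [0,0,0.01],"gripper": -1},
    {"turn": [0,0,0],"translation": [0,0,0],"gripper": -1},
    {"turn": [0,0,0],"translation": [0,0,0],"gripper": 0.3},
    {"turn": [0,0,0],"translation": [0,0,0],"gripper": 0.6},
    {"turn": [0,0,0],"translation": [0,0,0],"gripper": 0.7},
    {"turn": [0,0,0],"translation": [0,0,0.0],"gripper": 0.7},
    {"turn": [0,0,0],"translation": [0,0,0.0],"gripper": 0.7},
    {"turn": [0,0,0],"translation": [0,0,0.0],"gripper": 0.7},
    {"turn": [0,0,0],"translation": [0,0,0.0],"gripper": 0.7},
  ],
  grip_force=15,
)

```text
clock: 14.67
position: [0.5326, -0.3987, 0.0107]
ee_rot: [1.0, -0.0, 0.0, 0.0]
contact_force: [-0.5, -0.3, 0.9]
gripper_width: 0.0474
```

step_arm(
  deltas=[
    {"turn": [0,0,0],"translation": [0,0,0],"gripper": 0.7},
    {"turn": [0,0,0],"translation": [0,0,0],"gripper": 0.7},
    {"turn": [0,0,0],"translation": [0,0,0],"gripper": 0.7},
  ],
)

```text
clock: 14.92
position: [0.5326, -0.3987, 0.0106]
ee_rot: [1.0, -0.0, 0.0, 0.0]
contact_force: [-0.1, -0.1, 3.4]
gripper_width: 0.0409
```

step_arm(
  deltas=[
    {"turn": [0,0,0],"translation": [0,0,-0.01],"gripper": 0.7},
    {"turn": [0,0,0],"translation": [0,0,-0.02],"gripper": 0.7},
    {"turn": [0,0,0],"translation": [0,0,-0.03],"gripper": 0.7},
    {"turn": [0,0,0],"translation": [0,0,-0.03],"gripper": 0.7},
    {"turn": [0,0,0],"translation": [0,-0.01,-0.03],"gripper": 0.7},
    {"turn": [0,0,0],"translation": [0.01,-0.02,-0.02],"gripper": 0.7},
    {"turn": [0,0,0],"translation": [0.01,-0.03,0],"gripper": 0.7},
    {"turn": [0,0,0],"translation": [0.01,-0.03,0],"gripper": 0.7},
    {"turn": [0,0,0],"translation": [0.01,-0.03,0],"gripper": 0.7},
    {"turn": [0,0,0],"translation": [0.01,-0.03,0],"gripper": 0.7},
    {"turn": [0,0,0],"translation": [0.01,-0.03,0],"gripper": 0.7},
    {"turn": [0,0,0],"translation": [0,-0.03,0],"gripper": 0.7},
    {"turn": [0,0,0],"translation": [0,-0.03,0],"gripper": 0.7},
    {"turn": [0,0,0],"translation": [0,-0.03,0],"gripper": 0.7},
    {"turn": [0,0,0],"translation": [0,-0.03,0],"gripper": 0.7},
    {"turn": [0,0,0],"translation": [0,-0.03,0],"gripper": 0.7},
    {"turn": [0,0,0],"translation": [0,-0.03,0],"gripper": 0.7},
    {"turn": [0,0,0],"translation": [0,-0.02,0],"gripper": 0.7},
    {"turn": [0,0,0],"translation": [0,0,0.0],"gripper": 0.7},
    {"turn": [0,0,0],"translation": [0,0,0.0],"gripper": 0.7},
  ],
)

```text
clock: 16.58
position: [0.5925, -0.0176, 0.151]
ee_rot: [1.0, 0.001, 0.0, 0.0]
contact_force: [0.1, -1.0, -1.3]
gripper_width: 0.0407
```

```bash
python3 look.py w9
```

```text
16.5833 [ 0.5925 -0.0176  0.151 ] [1.     0.002  0.0002] [ 0.0937 -1.0334 -1.3215] 0.040734946635398984
```

View pics/w9.png

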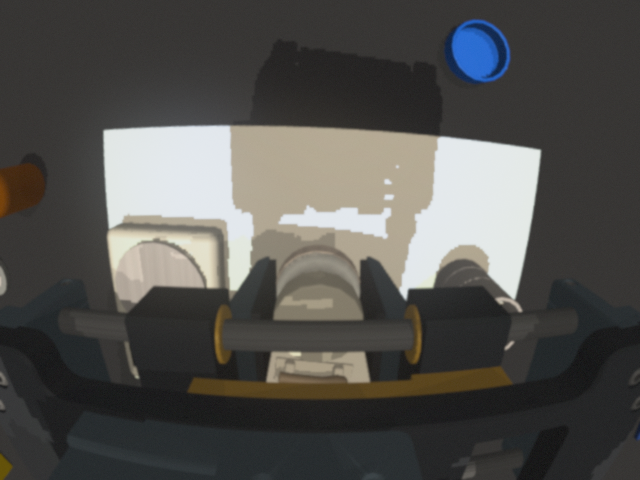

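Run:
```python
from h import *
st=np.load("pics/w9.npy",allow_pickle=True).item()
a=onz("wrist",(104,131),.002,st)[:2];b=onz("wrist",(541,150),.002,st)[:2]
print(a,b,np.linalg.norm(a-b))
d=(a-b)/np.linalg.norm(a-b);x=np.array([d[1],-d[0]])
print("yaw",np.arctan2(-d[0],d[1]),"c",(a+b)/2-.14*x,"recv",(a+b)/2-.14*x-.14*d,"jar",(a+b)/2-.058*x)
```

```text
[0.6794 0.1868] [ 0.6626 -0.2317] 0.41892142193472165
yaw -0.040179724598813894 c [ 0.5311 -0.0168] recv [ 0.5255 -0.1567] jar [ 0.613  -0.0201]
```

step_arm(
  deltas=[
    {"turn": [0,0,0],"translation": [0.01,0.0012,0],"gripper": 0.7},
    {"turn": [0,0,0],"translation": [0.0105,0.0013,0.02],"gripper": 0.7},
    {"turn": [0,0,0],"translation": [0,0,0.03],"gripper": 0.7},
    {"turn": [0,0,0],"translation": [0,0,0.03],"gripper": 0.7},
    {"turn": [0,0,0],"translation": [0,0,0.025],"gripper": 0.7},
    {"turn": [0,0,0],"translation": [0,0,0.015],"gripper": 0.7},
    {"turn": [0,0,0],"translation": [0,0,0.01],"gripper": 0.7},
    {"turn": [0,0,0],"translation": [0,0,0.004],"gripper": 0.7},
    {"turn": [0,0,0],"translation": [0,0,0],"gripper": 0.7},
    {"turn": [0,0,0],"translation": [0,0,0],"gripper": 0.7},
  ],
)

```text
clock: 17.47
position: [0.6137, -0.0216, 0.0172]
ee_rot: [1.0, -0.0, 0.001, 0.0]
contact_force: [0.1, 0.3, -0.3]
gripper_width: 0.0407
```

step_arm(
  deltas=[
    {"turn": [0,0,0],"translation": [0,-0.001,0.003],"gripper": 0.7},
    {"turn": [0,0,0],"translation": [0,0,0.001],"gripper": 0.7},
    {"turn": [0,0,0],"translation": [0,0,0],"gripper": 0.7},
    {"turn": [0,0,0],"translation": [0,0,0],"gripper": 0.7},
  ],
)

```text
clock: 17.8
position: [0.6132, -0.02, 0.0128]
ee_rot: [1.0, 0.0, 0.0, 0.0]
contact_force: [0.5, 0.8, -1.5]
gripper_width: 0.0411
```

step_arm(
  deltas=[
    {"turn": [0,0,0],"translation": [0,0,0],"gripper": 0.2},
    {"turn": [0,0,0],"translation": [0,0,0],"gripper": -0.2},
    {"turn": [0,0,0],"translation": [0,0,0],"gripper": -0.4},
    {"turn": [0,0,0],"translation": [0,0,0],"gripper": -0.4},
    {"turn": [0,0,0],"translation": [0,0,0],"gripper": -0.4},
    {"turn": [0,0,0],"translation": [0,0,-0.01],"gripper": -0.4},
    {"turn": [0,0,0],"translation": [0,0,-0.025],"gripper": -0.4},
    {"turn": [0,0,0],"translation": [0,0,-0.03],"gripper": -0.6},
    {"turn": [0,0,0],"translation": [0,0,-0.03],"gripper": -1},
    {"turn": [0,0,0],"translation": [-0.01,-0.01,-0.03],"gripper": -1},
    {"turn": [0,0,0],"translation": [-0.01,-0.03,-0.03],"gripper": -1},
    {"turn": [0,0,0],"translation": [-0.01,-0.035,0],"gripper": -1},
    {"turn": [0,0,0],"translation": [-0.015,-0.035,0],"gripper": -1},
    {"turn": [0,0,0],"translation": [-0.015,-0.035,0],"gripper": -1},
    {"turn": [0,0,0],"translation": [-0.015,-0.035,0],"gripper": -1},
    {"turn": [0,0,0],"translation": [-0.015,-0.035,0],"gripper": -1},
    {"turn": [0,0,0],"translation": [-0.015,-0.035,0],"gripper": -1},
    {"turn": [0,0,0],"translation": [-0.015,-0.035,0],"gripper": -1},
    {"turn": [0,0,0],"translation": [-0.01,-0.035,0],"gripper": -1},
    {"turn": [0,0,0],"translation": [-0.01,-0.02,0],"gripper": -1},
  ],
)

```text
clock: 19.47
position: [0.4725, 0.3217, 0.1671]
ee_rot: [1.0, 0.001, 0.0, -0.001]
contact_force: [-0.5, -0.1, -0.1]
gripper_width: 0.0914
```

step_arm(
  deltas=[
    {"turn": [0,0,0],"translation": [-0.01,-0.01,0],"gripper": -1},
    {"turn": [0,0,0],"translation": [0,0,0],"gripper": -1},
    {"turn": [0,0,0],"translation": [0,0,0],"gripper": -1},
  ],
)

```text
clock: 19.72
position: [0.4632, 0.3283, 0.1665]
ee_rot: [1.0, 0.001, 0.0, 0.0]
contact_force: [0.0, -1.3, -0.3]
gripper_width: 0.0909
```

```bash
python3 look.py w10
```

```text
19.7167 [0.4632 0.3283 0.1665] [1.     0.0011 0.0001] [ 0.0109 -1.3138 -0.2907] 0.09093989026135794
```

View pics/w10.png

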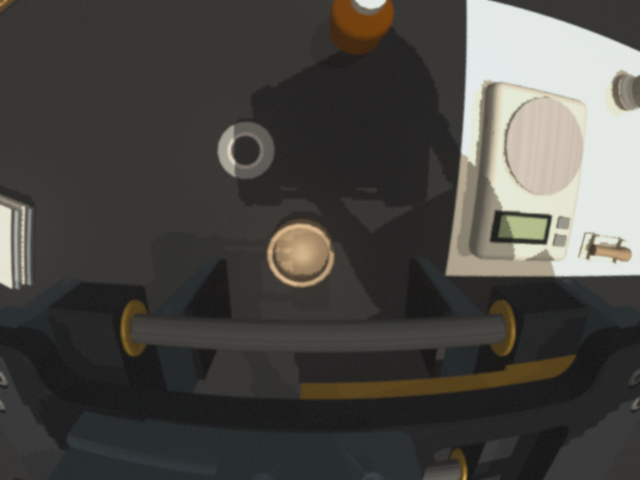

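The jar stands at (630,92), the mortar is at (300,253), the holder at (246,151) and the weighing pan at (544,145).

```bash
python3 crop.py w10 200 110 160 190 3.1 w10a; python3 crop.py w10 470 70 170 210 2.8 w10b
```

```text
(no output)
```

View pics/w10a.png

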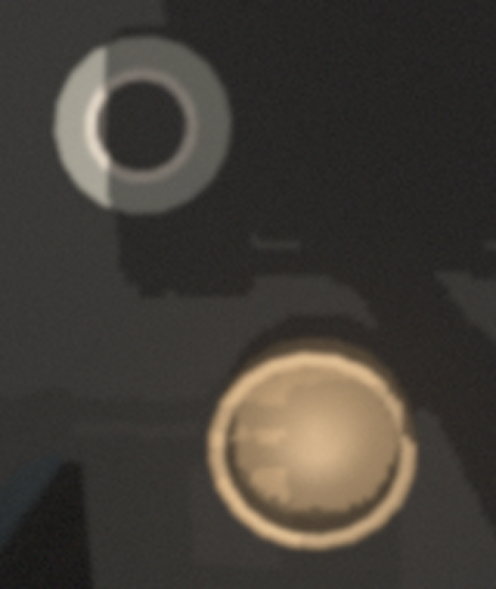

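View pics/w10b.png

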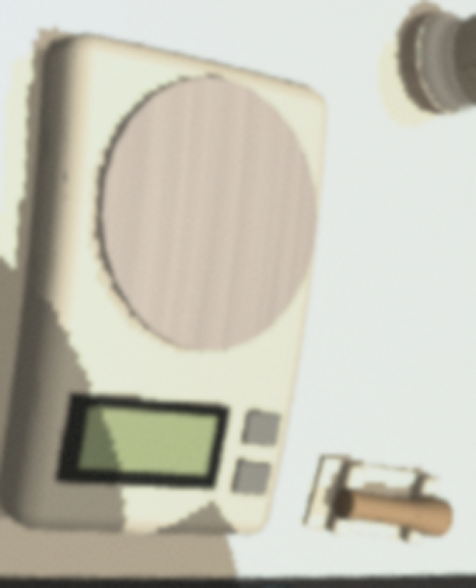

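Run:
```python
from h import *
e=lambda l,r,t,b,x0,y0,s:(x0+l/s,x0+r/s,y0+t/s,y0+b/s)
st=np.load("pics/w10.npy",allow_pickle=True).item()
print("mortar",rim(e(209,417,350,549,200,110,3.1),.029,.03,st))
print("holder",rim(e(54,232,36,214,200,110,3.1),.0085,.026,st))
print("balance",rim(e(101,317,75,352,470,70,2.8),.044,.045,st))
```

```text
mortar (array([0.4319, 0.3447]), array([-0.5421,  0.5335, -0.0562,  0.0984]))
holder (array([0.5231, 0.3937]), array([ 0.1278, -0.1259, -0.2757,  0.2782]))
balance (array([0.5373, 0.1249]), array([-0.1978,  0.2889, -0.1712,  0.1829]))
```

step_arm(
  deltas=[
    {"turn": [0,0,0],"translation": [-0.015,-0.008,0.01],"gripper": -1},
    {"turn": [0,0,0],"translation": [-0.016,-0.008,0.02],"gripper": -1},
    {"turn": [0,0,0],"translation": [0,0,0.03],"gripper": -1},
    {"turn": [0,0,0],"translation": [0,0,0.03],"gripper": -1},
    {"turn": [0,0,0],"translation": [0,0,0.03],"gripper": -1},
    {"turn": [0,0,0],"translation": [0,0,0.023],"gripper": -1},
    {"turn": [0,0,0],"translation": [0,0,0.01],"gripper": -1},
    {"turn": [0,0,0],"translation": [0,0,0.005],"gripper": -1},
    {"turn": [0,0,0],"translation": [0,0,0],"gripper": 0},
    {"turn": [0,0,0],"translation": [0,0,0],"gripper": 0.3},
    {"turn": [0,0,0],"translation": [0,0,0],"gripper": 0.5},
    {"turn": [0,0,0],"translation": [0,0,0.0],"gripper": 0.5},
    {"turn": [0,0,0],"translation": [0,0,0.0],"gripper": 0.5},
    {"turn": [0,0,0],"translation": [0,0,0.0],"gripper": 0.5},
    {"turn": [0,0,0],"translation": [0,0,0.0],"gripper": 0.5},
    {"turn": [0,0,0],"translation": [0,0,0.0],"gripper": 0.5},
  ],
  grip_force=25,
)

```text
clock: 21.1
position: [0.433, 0.3448, 0.009]
ee_rot: [1.0, 0.0, 0.001, -0.0]
contact_force: [-0.0, -2.6, 9.1]
gripper_width: 0.0603
```

step_arm(
  deltas=[
    {"turn": [0,0,0],"translation": [0,0,-0.01],"gripper": 0.5},
    {"turn": [0,0,0],"translation": [0,0,-0.02],"gripper": 0.5},
    {"turn": [0,0,0],"translation": [0,0,-0.03],"gripper": 0.5},
    {"turn": [0,0,0],"translation": [0,0.01,-0.03],"gripper": 0.5},
    {"turn": [0,0,0],"translation": [0,0.02,-0.02],"gripper": 0.5},
    {"turn": [0,0,0],"translation": [0.008,0.03,0],"gripper": 0.5},
    {"turn": [0,0,0],"translation": [0.01,0.03,0],"gripper": 0.5},
    {"turn": [0,0,0],"translation": [0.01,0.03,0],"gripper": 0.5},
    {"turn": [0,0,0],"translation": [0.01,0.03,0],"gripper": 0.5},
    {"turn": [0,0,0],"translation": [0.01,0.03,0],"gripper": 0.5},
    {"turn": [0,0,0],"translation": [0.01,0.03,0],"gripper": 0.5},
    {"turn": [0,0,0],"translation": [0.01,0.03,0],"gripper": 0.5},
    {"turn": [0,0,0],"translation": [0.01,0.03,0],"gripper": 0.5},
    {"turn": [0,0,0],"translation": [0.01,0.03,0],"gripper": 0.5},
    {"turn": [0,0,0],"translation": [0.01,0.03,0],"gripper": 0.5},
    {"turn": [0,0,0],"translation": [0,0.02,0],"gripper": 0.5},
    {"turn": [0,0,0],"translation": [0,0.012,0],"gripper": 0.5},
    {"turn": [0,0,0],"translation": [0,0,0.0],"gripper": 0.5},
    {"turn": [0,0,0],"translation": [0,0,0.0],"gripper": 0.5},
  ],
)

```text
clock: 22.68
position: [0.5302, -0.0172, 0.1184]
ee_rot: [1.0, -0.0, -0.0, -0.0]
contact_force: [0.0, -1.0, -2.2]
gripper_width: 0.0601
```

```bash
python3 look.py w11
```

```text
22.6833 [ 0.5302 -0.0172  0.1184] [ 1.     -0.001  -0.0002] [ 0.0134 -1.0407 -2.2196] 0.0601463289341192
```

View pics/w11.png

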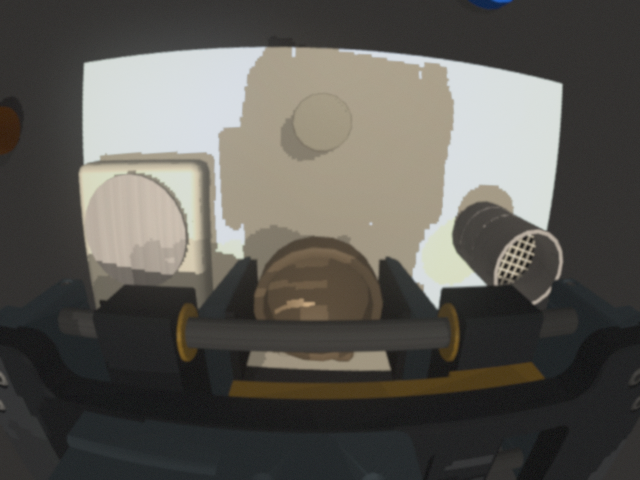

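step_arm(
  deltas=[
    {"turn": [0,0,0],"translation": [0.0007,0,0.025],"gripper": 0.5},
    {"turn": [0,0,0],"translation": [0,0,0.03],"gripper": 0.5},
    {"turn": [0,0,0],"translation": [0,0,0.025],"gripper": 0.5},
    {"turn": [0,0,0],"translation": [0,0,0.015],"gripper": 0.5},
    {"turn": [0,0,0],"translation": [0,0,0.008],"gripper": 0.5},
    {"turn": [0,0,0],"translation": [0,0,0.002],"gripper": 0.5},
    {"turn": [0,0,0],"translation": [0,0,0],"gripper": 0.5},
    {"turn": [0,0,0],"translation": [0,0,0],"gripper": 0.5},
  ],
)

```text
clock: 23.4
position: [0.5318, -0.017, 0.014]
ee_rot: [1.0, 0.0, 0.001, 0.0]
contact_force: [-0.0, -0.2, -1.4]
gripper_width: 0.0599
```

step_arm(
  deltas=[
    {"turn": [0,0,0],"translation": [0,0,0.0025],"gripper": 0.5},
    {"turn": [0,0,0],"translation": [0,0,0],"gripper": 0.5},
    {"turn": [0,0,0],"translation": [0,0,0],"gripper": -0.4},
    {"turn": [0,0,0],"translation": [0,0,0],"gripper": -0.6},
    {"turn": [0,0,0],"translation": [0,0,0],"gripper": -0.8},
    {"turn": [0,0,0],"translation": [0,0,0],"gripper": -0.8},
    {"turn": [0,0,0],"translation": [0,0,-0.01],"gripper": -0.8},
    {"turn": [0,0,0],"translation": [0,0,-0.025],"gripper": -0.8},
    {"turn": [0,0,0],"translation": [0,0,-0.03],"gripper": -0.8},
    {"turn": [0,0,0],"translation": [0,-0.01,-0.03],"gripper": -1},
    {"turn": [0,0,0],"translation": [0,-0.025,-0.02],"gripper": -1},
    {"turn": [0,0,0],"translation": [0,-0.035,-0.01],"gripper": -1},
    {"turn": [0,0,0],"translation": [0,-0.035,0],"gripper": -1},
    {"turn": [0,0,0],"translation": [0,-0.035,0],"gripper": -1},
    {"turn": [0,0,0],"translation": [0,-0.035,0],"gripper": -1},
    {"turn": [0,0,0],"translation": [0,-0.035,0],"gripper": -1},
    {"turn": [0,0,0],"translation": [0,-0.035,0],"gripper": -1},
    {"turn": [0,0,0],"translation": [0,-0.035,0],"gripper": -1},
    {"turn": [0,0,0],"translation": [-0.004,-0.035,0],"gripper": -1},
    {"turn": [0,0,0],"translation": [-0.004,-0.035,0],"gripper": -1},
  ],
)

```text
clock: 25.07
position: [0.5228, 0.3344, 0.1365]
ee_rot: [1.0, -0.0, 0.0, -0.0]
contact_force: [0.5, -0.0, -0.2]
gripper_width: 0.091
```

step_arm(
  deltas=[
    {"turn": [0,0,0],"translation": [0,-0.035,0.005],"gripper": -1},
    {"turn": [0,0,0],"translation": [0,-0.02,0.01],"gripper": -1},
    {"turn": [0,0,0],"translation": [0,-0.005,0.01],"gripper": -1},
    {"turn": [0,0,0],"translation": [0,0,0],"gripper": -1},
    {"turn": [0,0,0],"translation": [0,0,0],"gripper": -1},
  ],
)

```text
clock: 25.48
position: [0.5227, 0.3917, 0.1104]
ee_rot: [1.0, 0.0, -0.001, 0.001]
contact_force: [0.2, -0.2, 0.9]
gripper_width: 0.0912
```

```bash
python3 look.py w12
```

```text
25.4833 [0.5227 0.3917 0.1104] [ 1.      0.0002 -0.0013] [ 0.159  -0.2424  0.8806] 0.09124675177026695
```

View pics/w12.png

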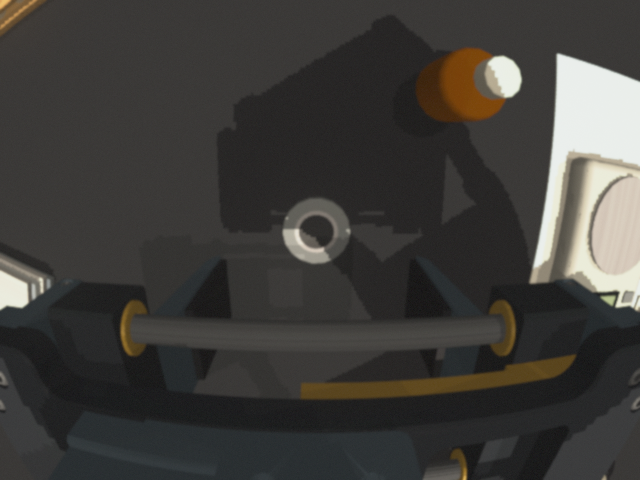

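Run:
```python
from h import *
st=np.load("pics/w12.npy",allow_pickle=True).item()
print(rim((282.5,351,197.5,264),.0085,.026,st))
```

```text
(array([0.5236, 0.394 ]), array([ 0.0976, -0.0976,  0.3542, -0.3967]))
```

step_arm(
  deltas=[
    {"turn": [0,0,0],"translation": [0.0005,-0.002,0.025],"gripper": -1},
    {"turn": [0,0,0],"translation": [0,0,0.03],"gripper": -1},
    {"turn": [0,0,0],"translation": [0,0,0.025],"gripper": -1},
    {"turn": [0,0,0],"translation": [0,0,0.015],"gripper": -1},
    {"turn": [0,0,0],"translation": [0,0,0.006],"gripper": -1},
    {"turn": [0,0,0],"translation": [0,0,0],"gripper": -1},
    {"turn": [0,0,0],"translation": [0,0,0],"gripper": -1},
  ],
)

```text
clock: 26.12
position: [0.5245, 0.3942, 0.0108]
ee_rot: [1.0, -0.0, 0.0, -0.0]
contact_force: [0.3, 0.3, 0.4]
gripper_width: 0.0913
```

step_arm(
  deltas=[
    {"turn": [0,0,0],"translation": [0,0,0.005],"gripper": -1},
    {"turn": [0,0,0],"translation": [0,0,0.0025],"gripper": -1},
    {"turn": [0,0,0],"translation": [0,0,0],"gripper": -1},
    {"turn": [0,0,0],"translation": [0,0,0],"gripper": -1},
  ],
)

```text
clock: 26.45
position: [0.5238, 0.3947, 0.0024]
ee_rot: [1.0, 0.0, 0.0, -0.0]
contact_force: [-1.2, -0.8, 0.7]
gripper_width: 0.0915
```

step_arm(
  deltas=[
    {"turn": [0,0,0],"translation": [0,0,0],"gripper": 0},
    {"turn": [0,0,0],"translation": [0,0,0],"gripper": 0.3},
    {"turn": [0,0,0],"translation": [0,0,0],"gripper": 0.6},
    {"turn": [0,0,0],"translation": [0,0,0],"gripper": 0.6},
    {"turn": [0,0,0],"translation": [0,0,0],"gripper": 0.6},
    {"turn": [0,0,0],"translation": [0,0,0],"gripper": 0.6},
    {"turn": [0,0,0],"translation": [0,0,0],"gripper": 0.6},
    {"turn": [0,0,0],"translation": [0,0,0],"gripper": 0.6},
    {"turn": [0,0,0],"translation": [0,0,0],"gripper": 0.6},
  ],
  grip_force=12,
)

```text
clock: 27.2
position: [0.5237, 0.3946, 0.0021]
ee_rot: [1.0, -0.0, -0.0, 0.0]
contact_force: [0.1, 0.9, 0.8]
gripper_width: 0.0514
```

step_arm(
  deltas=[
    {"turn": [0,0,0],"translation": [0,0,-0.01],"gripper": 0.6},
    {"turn": [0,0,0],"translation": [0,0,-0.02],"gripper": 0.6},
    {"turn": [0,0,0],"translation": [0,0,-0.03],"gripper": 0.6},
    {"turn": [0,0,0],"translation": [0,0,-0.03],"gripper": 0.6},
    {"turn": [0,0,0],"translation": [0,0.01,-0.02],"gripper": 0.6},
    {"turn": [0,0,0],"translation": [0.002,0.03,0],"gripper": 0.6},
    {"turn": [0,0,0],"translation": [0.002,0.03,0],"gripper": 0.6},
    {"turn": [0,0,0],"translation": [0.002,0.03,0],"gripper": 0.6},
    {"turn": [0,0,0],"translation": [0.002,0.03,0],"gripper": 0.6},
    {"turn": [0,0,0],"translation": [0.002,0.03,0],"gripper": 0.6},
    {"turn": [0,0,0],"translation": [0.002,0.03,0],"gripper": 0.6},
    {"turn": [0,0,0],"translation": [0.001,0.03,0],"gripper": 0.6},
    {"turn": [0,0,0],"translation": [0,0.03,0],"gripper": 0.6},
    {"turn": [0,0,0],"translation": [0,0.02,0],"gripper": 0.6},
    {"turn": [0,0,0],"translation": [0,0,0],"gripper": 0.6},
    {"turn": [0,0,0],"translation": [0,0,0],"gripper": 0.6},
  ],
)

```text
clock: 28.53
position: [0.5369, 0.1238, 0.1128]
ee_rot: [1.0, -0.001, 0.0, -0.0]
contact_force: [-0.3, 0.6, 0.3]
gripper_width: 0.051
```

```bash
python3 look.py w13
```

```text
28.5333 [0.5369 0.1238 0.1128] [ 1.     -0.002   0.0006] [-0.3264  0.5852  0.2876] 0.05103167691371489
```

View pics/w13.png

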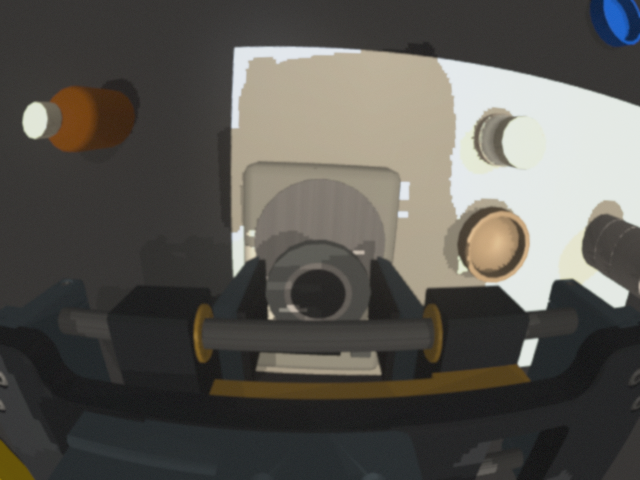

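step_arm(
  deltas=[
    {"turn": [0,0,0],"translation": [0,0,0.02],"gripper": 0.6},
    {"turn": [0,0,0],"translation": [0,0,0.02],"gripper": 0.6},
    {"turn": [0,0,0],"translation": [0,0,0.013],"gripper": 0.6},
    {"turn": [0,0,0],"translation": [0,0,0.008],"gripper": 0.6},
    {"turn": [0,0,0],"translation": [0,0,0.002],"gripper": 0.6},
    {"turn": [0,0,0],"translation": [0,0,0],"gripper": 0.6},
    {"turn": [0,0,0],"translation": [0,0,0],"gripper": 0.6},
  ],
)

```text
clock: 29.17
position: [0.5371, 0.125, 0.0497]
ee_rot: [1.0, 0.0, 0.0, -0.0]
contact_force: [0.5, 0.3, 0.5]
gripper_width: 0.0513
```

step_arm(
  deltas=[
    {"turn": [0,0,0],"translation": [0,0,0.002],"gripper": 0.6},
    {"turn": [0,0,0],"translation": [0,0,0.001],"gripper": 0.6},
    {"turn": [0,0,0],"translation": [0,0,0],"gripper": 0.6},
    {"turn": [0,0,0],"translation": [0,0,0],"gripper": 0.6},
  ],
)

```text
clock: 29.5
position: [0.5368, 0.1246, 0.0463]
ee_rot: [1.0, -0.0, 0.0, -0.0]
contact_force: [-0.1, -0.6, -0.0]
gripper_width: 0.0513
```

step_arm(
  deltas=[
    {"turn": [0,0,0],"translation": [0,0,0],"gripper": 0.0},
    {"turn": [0,0,0],"translation": [0,0,0],"gripper": -0.3},
    {"turn": [0,0,0],"translation": [0,0,0],"gripper": -0.5},
    {"turn": [0,0,0],"translation": [0,0,0],"gripper": -0.6},
    {"turn": [0,0,0],"translation": [0,0,0],"gripper": -0.6},
    {"turn": [0,0,0],"translation": [0,0,-0.01],"gripper": -0.6},
    {"turn": [0,0,0],"translation": [0,0,-0.02],"gripper": -0.6},
    {"turn": [0,0,0],"translation": [0,0,-0.03],"gripper": -0.6},
    {"turn": [0,0,0],"translation": [0,0,-0.03],"gripper": -1},
    {"turn": [0,0,0],"translation": [-0.01,0.01,-0.03],"gripper": -1},
    {"turn": [0,0,0],"translation": [-0.02,0.02,-0.03],"gripper": -1},
    {"turn": [0,0,0],"translation": [-0.02,0.03,-0.03],"gripper": -1},
    {"turn": [0,0,0],"translation": [-0.02,0.03,-0.02],"gripper": -1},
    {"turn": [0,0,0],"translation": [-0.02,0.03,0],"gripper": -1},
    {"turn": [0,0,0],"translation": [-0.02,0.02,0],"gripper": -1},
    {"turn": [0,0,0],"translation": [0,0,0],"gripper": -1},
    {"turn": [0,0,0],"translation": [0,0,0],"gripper": -1},
  ],
)

```text
clock: 30.92
position: [0.4282, -0.0128, 0.2437]
ee_rot: [1.0, -0.001, 0.001, 0.0]
contact_force: [0.8, 0.5, 0.1]
gripper_width: 0.0911
```

```bash
python3 look.py w14
python3 - <<'E'
from h import *
cv2.imwrite("pics/s14.png",cams.grab_frame("scene"))
d=cams.grab_frame("side")
cv2.imwrite("pics/d14.png",cv2.resize(d[165:345,220:440],None,fx=3.6,fy=3.3))
E
```

```text
30.9167 [ 0.4282 -0.0128  0.2437] [ 1.     -0.0022  0.001 ] [0.8336 0.4578 0.0928] 0.09114039562263135
```

View pics/w14.png

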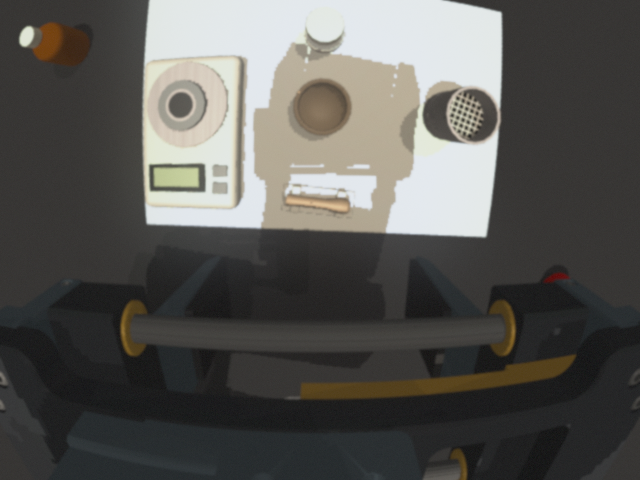

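View pics/d14.png

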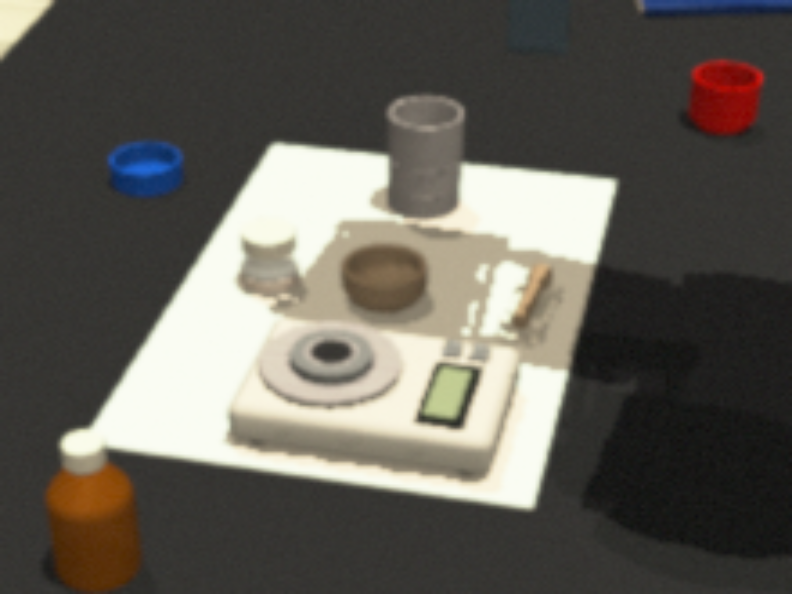

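View pics/s14.png

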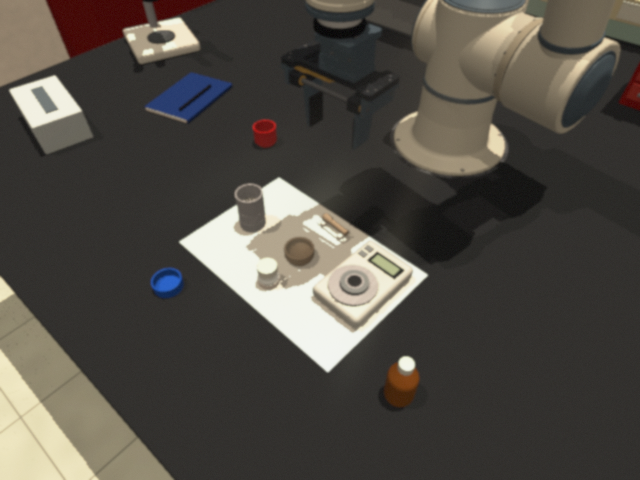

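```bash
python3 crop.py w14 130 0 390 250 2 w14a; python3 crop.py s14 225 175 60 65 9 s14a
```

```text
(no output)
```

View pics/w14a.png

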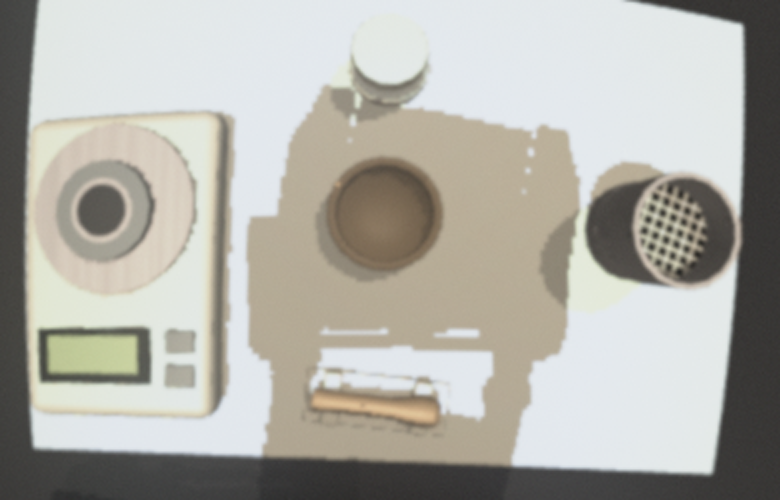

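View pics/s14a.png

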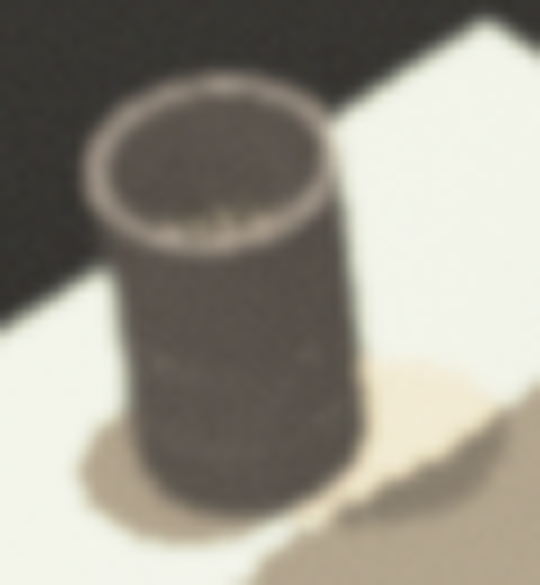

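```bash
python3 - <<'E'
from h import *
e=lambda l,r,t,b,x0,y0,s:(x0+l/s,x0+r/s,y0+t/s,y0+b/s)
st=np.load("pics/w14.npy",allow_pickle=True).item()
c=np.array([.531,-.017]);a=-.04;M=np.array([[np.cos(a),np.sin(a)],[-np.sin(a),np.cos(a)]])
for n,x,z,r in [("mortar",e(327,442,157,270,130,0,2),.031,.03),("jar",e(352,429,13,90,130,0,2),.05,.0191),("coarse",e(635,741,173,288,130,0,2),.088,.028),("holder",e(56,152,158,262,130,0,2),.0525,.026),("wpan",e(36,194,123,295,130,0,2),.044,.045)]:
    q=rim(x,z,r,st);print(n,q[0],"mat",M@(q[0]-c),q[1])
q=rim(e(635,741,173,288,130,0,2),.088,.028,st,fitz=True);print("coarse z",q)
E
python3 - <<'E'
from bench import order
order.hand_in()
E
```

```text
mortar [ 0.5294 -0.0162] mat [-0.0016  0.0008] [-0.8535  0.858  -0.7373  0.7303]
jar [ 0.6103 -0.0191] mat [0.0793 0.0011] [-0.5106  0.5112  1.2554 -1.1925]
coarse [ 0.5244 -0.1553] mat [-0.001  -0.1385] [-0.5607  0.7011 -1.2938  1.2887]
holder [0.5359 0.1243] mat [-0.0007  0.1414] [ 0.165  -0.1344  0.5008 -0.494 ]
wpan [0.5369 0.1226] mat [0.0004 0.1397] [-1.2074  1.0281 -0.1148  0.1247]
coarse z (array([ 0.5251, -0.1603,  0.0764]), array([ 0.2809, -0.3048, -0.267 ,  0.2618]))
the job is handed in; nothing more can be done
```

The job is handed in at about 31 s of the 125 s allowed. The fine sieve and then the coarse sieve are stacked on the receiver pan. The sample holder is on the weighing pan, the mortar is in the middle of the mat, and the jar stands behind it. Everything is released and the open gripper is parked clear.

| Item | Last wrist view | Target |
|---|---|---|
| Mortar, mat x, y | (-1.6, +0.8) mm | (0, 0) |
| Jar, mat x, y | (79, +1) mm | (82, 0) |
| Jar to mortar axes | about 81 mm | 82 mm |
| Holder to weighing pan centre | about 2 mm | within 13 mm |

- **Stack:** it looks straight in all three views, with no gap at either joint, and its centre reads within about 1.5 mm of the pan's expected position.
- **One check disagreed:** leaving the stack height free in the last wrist fit gave a top at 76 mm instead of 88 mm. That fit is poorly conditioned at this range and low angle. The arm's height when I released each sieve was within about 1 to 2 mm of the seated value, so I did not act on it.
- **Left in place:** the receiver pan, bottle, pestle rest, red sieve and blue pan look undisturbed in the pictures. I did not re-measure them numerically at the end.

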